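# Make up two microscopy kits in foam-lined cases

### The job

Make up the two kits from the mixed stock standing in front of them. The case with the oblong foam pocket gets the small box of cover glasses, pressed flat into that pocket, and the tall dropper bottle upright in the square bay; the case with the round pocket gets the black loupe, flat in that pocket, and the short immersion oil bottle upright in the square bay. Everything must sit fully down on the pocket floors; leave the spray bottle and the eraser where they are.

Things in the scene. Friction and masses are not known exactly. Their poses are not given: they have to be found in the camera images.
- mounting_tray: White open kit case, fixed, 102 (x) x 146 (y) x 20 mm, filled flush with grey foam. Origin: centre of underside; z up. Two grey catches on its -x side. Pockets 8 mm deep (pale floor 12 mm above the underside), rims bevelled 3 mm: at (0, +36 mm) a square bay 50 x 50 mm; at (0, -36 mm) a snug oblong pocket 68 (x) x 36 mm (y), for the cover glass box.
- oil_tray: White open kit case, fixed, 102 (x) x 146 (y) x 20 mm, filled flush with grey foam. Origin: centre of underside; z up. Two grey catches on its -x side. Pockets 8 mm deep (pale floor 12 mm above the underside), rims bevelled 3 mm: at (0, +36 mm) a square bay 50 x 50 mm; at (0, -36 mm) a snug round pocket, 44 mm in diameter, for the loupe.
- cover_glass_box: Low white cardboard-like box of cover glasses, 31 mm (x) by 63 mm (y), straight graspable sides 18 mm high, 23 mm to the top of its lid; 60 g. Origin: centre of its underside, z up. Lies flat on the bench; in its pocket either end may point either way.
- dropper_bottle: Tall dropper bottle of brownish glass with black rubber bulb: round body 33 mm in diameter and 62 mm high, then a narrower neck and bulb, 100 mm in all; 50 g. Origin: centre of its underside, z up; stands upright.
- loupe: Black round folding loupe, a plain short cylinder 36 mm in diameter, graspable sides 24 mm high, 27 mm in all; 50 g. Origin: centre of its underside, z up; lies flat.
- immersion_oil: Short bottle of yellowish oil with black cap: round body 29 mm in diameter and 50 mm high, cap 19 mm in diameter above it, 72 mm in all; 30 g. Origin: centre of its underside, z up; stands upright.
- spray_bottle: Slim turquoise pump spray with pale cap, 29 mm in diameter, 108 mm high; not wanted, stays where it is. Origin: centre of its underside.
- eraser: Eraser in a blue card sleeve, 22 x 48 x 12 mm; not wanted, stays where it is. Origin: centre of its underside.
There are look-alikes about, which are no part of the job. Of the things shaped like the loupe, the black one is meant.

How it is judged:
By the outcome, as a careful person would: the job done as asked, in the order asked, and still so for the second after the job is handed in, with the robot touching nothing.
It also fails if it takes over 109 s, if anything falls off the work surface, if the arm or the gripper's body presses on something with over 40 N, if the wrist force passes 120 N, or if a joint passes its speed limit or range.

### The arm

A 6-joint arm with a two-finger parallel gripper is mounted at the origin on a cart in front of the work surface, level with it; the furniture and walls round the work are solid. World frame = base frame: x ahead of the robot, y to its left, z up, the work surface at z = 0. Lengths are in m, angles in degrees, forces in N, time in s.
With the tool pointing down it reaches from about 0.25 to 0.775 m from the base axis. Payload 8.9 kg.
Tool frame: the origin (TCP) lies midway between the tips of the shut fingers; the grasp point (between the pads) lies 19 mm behind it; z points along the fingers, y is the direction in which the jaws open and shut (so a half turn about z gives the same grasp; the last joint's range is limited). The gripper opens to 85 mm and grips with 20 to 120 N. Pads are 22 mm wide; open, the fingers measure 114 mm over their backs; the gripper's body (76 mm by 85 mm) begins 54 mm behind the grasp point. The pads swing forward as they close: fully open they stand 13 mm farther back than shut.
Start: joints at [65.529, 16.656, -8.789, 64.555, 0, 82.019], TCP at [0.149, 0.503, 0.231] pointing down, gripper open.
Joint ranges: [-144.48, 144.48], [-52.06, 99.96], [-74.48, 78.29], [-112.23, 115.85], [-86.99, 84.42], [-180, 180]. Speed limits (degrees/s): [127.2, 127.2, 159.86, 180, 180, 180].

### API

Orientations are given as a 3x3 rotation matrix whose columns are the frame's x, y, z axes.
In Python, from cell import bot gives the robot as it stands.
- The arm moves only by the shell command python3 -m handwheel 'ROWS'. ROWS is JSON, a list of rows, each a list of 7 numbers: the shift along the tool's x, y, z as a fraction of full scale, then the turn, a rotation vector about the tool's x, y, z as a fraction of full scale, then the gripper's target within -1 to 1 (shut at 1, half-way at 0, fully open at -1). A call has 1 to 8 rows; each row is the pose to reach, as a shift and turn from the pose commanded when the call began, along the tool's axes at that moment, turning the shorter way round; what a row does not reach only later rows make up. Full scale, the value 1, is 150 mm for a shift and 180 degrees for a turn. A row lasts 1/8 s, in which the tool goes at most 62.5 mm and 10.7 degrees, less where a joint would pass 70% of its speed; a pose out of reach is approached as far as the arm can. A call with a number of a shift or a turn outside -1 to 1 is refused whole. A call with a gripper value outside its range is refused whole. The fingers move at their own pace and stop on an object; the grip force is fixed at half the most. Time passes only in rows, so rows that repeat a pose let the fingers close. It gives the time, the measured TCP pose, the force and the opening at its end, in the units of the state.
- bot.observe(): the state, without advancing time (a new reading comes with each control period).
- bot.snapshot(name): name is "side" or "top"; returns a dict with "img" (384x512x3 uint8, red, green, blue), "vfov" (degrees; the focal length in pixels is half the picture's height over the tangent of half this angle, whatever the lens; pixels are square), "cx", "cy" (the principal point, pixels), "eye" and "attitude" of the camera in the world. Camera axes: x right, y up, looking along -z (the intrinsics and any distortion apply to the point x, -y, -z); pixel columns grow to the right and rows downward; lengths in m; the calibration is good to about 2 mm. A picture is of the moment at which its call begins. There is no depth.
- bot.job_done(): hands the job in, once; it reports no verdict.
The state is a dict: "clock": time; "q": joint angles; "joint_vel": joint speeds; "tau": joint torques, N m; "tool_pos": TCP position; "eef_rot": TCP orientation; "force": force on the tool from outside, world axes, zero at the start; "ft_torque": the same for the moment, N m; "gripper_width": finger opening in m.
Only numpy, scipy, OpenCV 4.12 (cv2) and the standard library are available. Lean on these libraries where they do the work, as an engineer would, in place of code of your own. Each camera call takes 0.05 s, during which the arm holds its last target.

## Working session

There is one attempt and no reset: what is moved stays moved. The work goes in short steps, Python scripts to look and compute and a shell command to move; the robot and the scene stay as the last step left them, time stands still between calls to the robot, and variables do not carry over. Pictures are saved under pics/ and viewed, and the job is handed in when it is done.

```bash
ls; mkdir -p pics
python3 - <<'E'
from cell import bot
import cv2
s=bot.observe();print({k:s[k] for k in('clock','tool_pos','eef_rot','gripper_width')})
for n in('top','side'):
    d=bot.snapshot(n);cv2.imwrite(f'pics/{n}0.png',cv2.cvtColor(d['img'],cv2.COLOR_RGB2BGR))
    print(n,{k:v for k,v in d.items() if k!='img'})
E
```

```text
pics
{'clock': 0.0, 'tool_pos': array([0.14884099, 0.50302477, 0.23073915]), 'eef_rot': array([[-9.58864349e-01,  2.83864176e-01, -5.37662926e-04],
       [ 2.83864623e-01,  9.58863671e-01, -1.15600798e-03],
       [ 1.87396196e-04, -1.26107832e-03, -9.99999187e-01]]), 'gripper_width': 0.08576272988457785}
top {'vfov': 54.17828709801098, 'cx': 251.82961665891258, 'cy': 192.26904155549423, 'eye': array([0.46237752, 0.09422419, 0.90387435]), 'attitude': array([[-0.01472059,  0.99776999, -0.06510256],
       [-0.99977655, -0.01567552, -0.01418171],
       [-0.0151706 ,  0.06487925,  0.9977778 ]])}
side {'vfov': 48.53305269100339, 'cx': 254.34651163219596, 'cy': 194.26524965968065, 'eye': array([0.07209237, 0.02392741, 0.77253754]), 'attitude': array([[ 0.16361894,  0.85154783, -0.49809149],
       [-0.98648524,  0.13677365, -0.0902211 ],
       [-0.00870179,  0.50612178,  0.86241812]])}
```

View pics/top0.png

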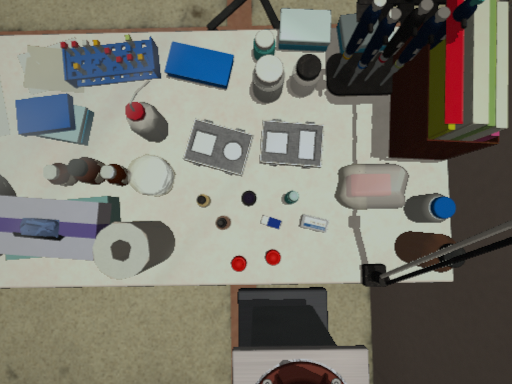

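View pics/side0.png

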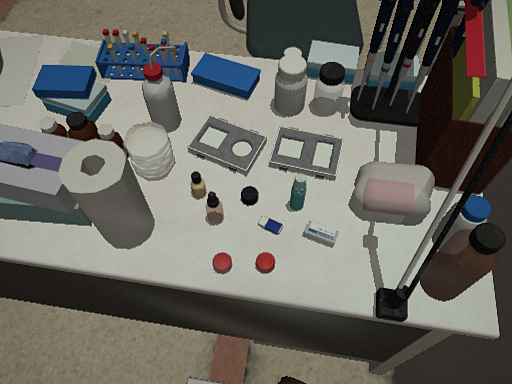

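The loupe look-alikes are the black disc at top (249,198) and two red discs at (239,263) and (273,257); black is the one meant. For the bottles, (203,200) is yellowish, (223,222) is brownish, and the turquoise one at (291,197) is the spray. For the boxes, (314,223) is white and (271,222) is the blue-sleeved eraser. Next I'll check these in a close crop.

Run:
```python
import cv2,numpy as np
t=cv2.imread('pics/top0.png')[110:280,170:340];s=cv2.imread('pics/side0.png')[110:280,180:350]
f=lambda a:cv2.resize(a,None,fx=4.4,fy=3.4 if 0 else 4.4,interpolation=cv2.INTER_CUBIC)[:600]
cv2.imwrite('pics/tc.png',cv2.resize(t,(600,600),interpolation=cv2.INTER_CUBIC));cv2.imwrite('pics/sc.png',cv2.resize(s,(600,600),interpolation=cv2.INTER_CUBIC))
```

```text
(no output)
```

View pics/tc.png

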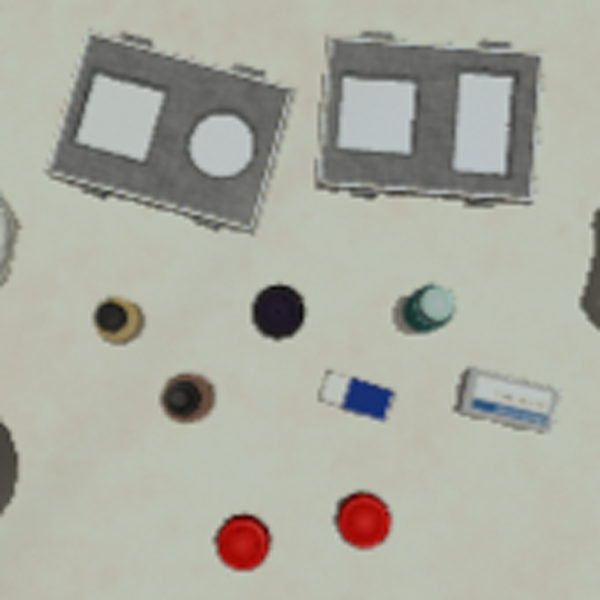

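View pics/sc.png

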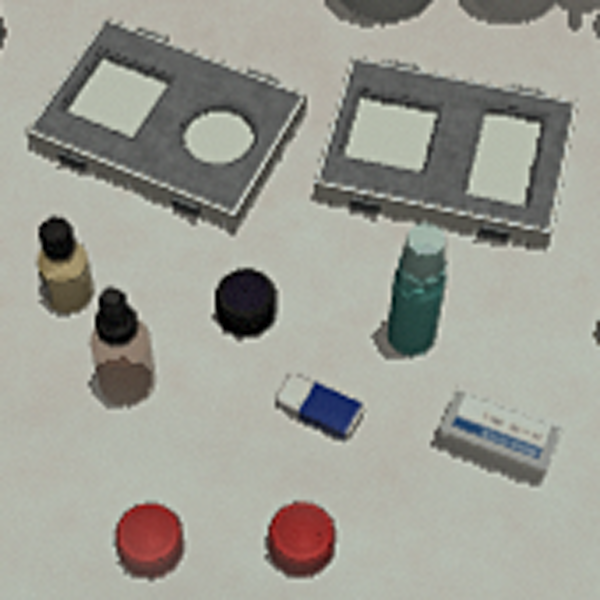

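The crops confirm it. In the top crop the black loupe is at (278,312), the white and blue box at (508,400), the oil at (118,318), the dropper at (187,397), the spray at (430,307) and the eraser at (357,396). The case with the round pocket is on the left and the one with the oblong pocket is on the right. Now I'll measure them.

```bash
cat > h.py <<'E'
import numpy as np,cv2
from cell import bot
def ray(d,px):
    px=np.atleast_2d(px).astype(float);h=d['img'].shape[0];f=h/2/np.tan(np.radians(d['vfov']/2))
    c=np.c_[(px[:,0]-d['cx'])/f,-(px[:,1]-d['cy'])/f,-np.ones(len(px))]
    return c@np.array(d['attitude']).T
def onz(d,px,z):
    r=ray(d,px);e=np.array(d['eye']);return e+r*((z-e[2])/r[:,2])[:,None]
def proj(d,P):
    P=np.atleast_2d(P);h=d['img'].shape[0];f=h/2/np.tan(np.radians(d['vfov']/2))
    c=(P-d['eye'])@np.array(d['attitude']);return np.c_[d['cx']+f*c[:,0]/-c[:,2],d['cy']-f*c[:,1]/-c[:,2]]
def blob(d,lo,hi,roi,k=4,hsv=True):
    x0,y0,x1,y1=roi;im=cv2.resize(d['img'][y0:y1,x0:x1],None,fx=k,fy=k,interpolation=cv2.INTER_CUBIC)
    if hsv: im=cv2.cvtColor(im,cv2.COLOR_RGB2HSV)
    m=cv2.inRange(im,np.array(lo),np.array(hi))
    cs,_=cv2.findContours(m,cv2.RETR_EXTERNAL,cv2.CHAIN_APPROX_NONE)
    if not cs: return None
    c=max(cs,key=cv2.contourArea).reshape(-1,2).astype(float)
    return (c+.5)/k-.5+[x0,y0]
def rect(P):
    (c,s,a)=cv2.minAreaRect((P[:,:2]*1000).astype(np.float32));return np.round(c,1),np.round(s,1),round(a,1)
E
python3 - <<'E'
from h import *
d={n:bot.snapshot(n) for n in('top','side')}
for n,pts in(('top',[(190,135),(222,142),(204,197),(206,205),(222,222),(249,198),(310,223),(270,180),(300,175),(203,145)]),):
    hs=cv2.cvtColor(d[n]['img'],cv2.COLOR_RGB2HSV)
    for p in pts: print(n,p,d[n]['img'][p[1],p[0]],hs[p[1],p[0]])
T=d['top'];S=d['side']
for nm,roi,roi2 in(('oilT',(180,112,256,180),(185,112,268,178)),('mntT',(256,112,326,172),(265,120,345,182))):
  for dd,r in((T,roi),(S,roi2)):
    c=blob(dd,(0,0,60),(180,60,150),r); print(nm,rect(onz(dd,c,.02)))
E
```

```text
top (190, 135) [161 165 158] [ 47  11 165]
top (222, 142) [105 106 104] [ 45   5 106]
top (204, 197) [38 35 28] [21 67 38]
top (206, 205) [122 112  80] [ 23  88 122]
top (222, 222) [46 45 42] [23 22 46]
top (249, 198) [32 26 41] [132  93  41]
top (310, 223) [172 180 177] [ 79  11 180]
top (270, 180) [187 192 178] [ 41  19 192]
top (300, 175) [187 192 177] [ 40  20 192]
top (203, 145) [187 193 189] [ 70   8 193]
oilT (array([629.7, 185.4]), array([147.3, 114.1]), 73.3)
oilT (array([623.8, 182.9]), array([153.4, 123.4]), 72.9)
mntT (array([635.1,  12.7]), array([147.5, 114.6]), 84.9)
mntT (array([629. ,  10.1]), array([146.7, 124.5]), 84.8)
```

Run:
```python
from h import *
d={n:bot.snapshot(n) for n in('top','side')}
T=d['top'];S=d['side']
def b(nm,lo,hi,z,rt,rs):
    for dd,r in((T,rt),(S,rs)):
        c=blob(dd,lo,hi,r)
        P=onz(dd,c,z); M=cv2.moments((P[:,:2]*1000).astype(np.float32)); print(nm,'rect',rect(P),'cen',np.round([M['m10']/M['m00'],M['m01']/M['m00']],1),'px',c.mean(0).round(1))
w=((0,0,150),(180,60,255))
b('oilbay',*w,.012,(188,128,219,158),(194,122,229,151))
b('round',*w,.012,(221,139,245,164),(228,135,258,160))
b('mbay',*w,.012,(264,128,292,156),(273,130,306,163))
b('oblong',*w,.012,(296,127,320,163),(308,134,338,170))
k=((0,0,0),(180,255,75))
b('loupe@.027',(100,60,0),(150,255,75),.027,(238,186,262,210),(238,182,262,208))
b('oilcap',*k,.072,(194,192,212,206),(188,170,206,183))
b('bulb',*k,.1,(214,214,234,230),(205,190,220,198))
b('oilbody',(15,60,60),(35,255,200),.025,(194,190,216,212),(188,170,210,202))
b('eraser',(105,150,40),(130,255,255),.012,(255,205,290,235),(255,205,290,240))
b('spray',(70,70,30),(100,255,255),.05,(278,182,305,210),(285,170,312,216))
# box: outline vs bench
for n,r in(('top',(296,208,332,240)),('side',(298,215,342,252))):
    x0,y0,x1,y1=r;cv2.imwrite(f'pics/box_{n}.png',cv2.cvtColor(cv2.resize(d[n]['img'][y0:y1,x0:x1],None,fx=14,fy=14,interpolation=cv2.INTER_NEAREST),cv2.COLOR_RGB2BGR))
```

```text
oilbay rect (array([641.6, 221.2]), array([49.2, 49. ]), 73.6) cen [641.6 221.2] px [203.6 142.8]
oilbay rect (array([643.4, 220. ]), array([47.3, 47. ]), 73.3) cen [643.4 220.1] px [212.8 137.3]
round rect (array([621.2, 152.4]), array([41.5, 40.6]), 89.0) cen [621.1 152.2] px [232.3 150.8]
round rect (array([622.6, 151. ]), array([40. , 40.3]), 45.4) cen [622.6 150.9] px [241.4 148.5]
mbay rect (array([640. ,  46.5]), array([49.8, 48.6]), 84.6) cen [639.9  46.6] px [276.2 142.2]
mbay rect (array([641.5,  44.7]), array([49.6, 46.8]), 84.6) cen [641.7  44.9] px [290.2 147.7]
oblong rect (array([633.1, -25.3]), array([35.4, 66.6]), 84.5) cen [633.  -25.1] px [306.3 144.5]
oblong rect (array([634.8, -26.9]), array([35.6, 64.6]), 84.6) cen [634.6 -26.8] px [322.3 154.7]
loupe@.027 rect (array([507. , 114.7]), array([24.7, 23.7]), 38.9) cen [507.  114.7] px [248.5 197.6]
loupe@.027 rect (array([506.1, 113.6]), array([24.7, 25.1]), 15.5) cen [506.  113.3] px [249.2 191.9]
oilcap rect (array([502.7, 218.9]), array([18.8, 17.6]), 75.1) cen [502.6 219.1] px [201.1 199.4]
oilcap rect (array([
[... 154 characters left out ...]
3] px [221.6 222.4]
bulb rect (array([448.1, 170.5]), array([12.7, 16.8]), 9.1) cen [447.  171.5] px [211.8 195.1]
oilbody rect (array([502.5, 220.9]), array([29.3, 28.5]), 66.3) cen [501.5 217.8] px [203.3 200.1]
oilbody rect (array([499.2, 218.4]), array([46.1, 28.6]), 21.9) cen [498.2 217.3] px [198. 188.]
eraser rect (array([447.9,  56.1]), array([26.9, 19.1]), 70.7) cen [448.   56.3] px [273.7 222.5]
eraser rect (array([445.8,  55.9]), array([28.1, 23.2]), 72.2) cen [447.4  55.8] px [272.6 225.2]
spray rect (array([502.7,  23.1]), array([25.9, 19.2]), 30.9) cen [502.   24.8] px [288.7 198.5]
spray rect (array([497.1,  16.4]), array([27.4, 59.1]), 86.6) cen [494.7  16. ] px [296.8 195.7]
```

View pics/box_top.png

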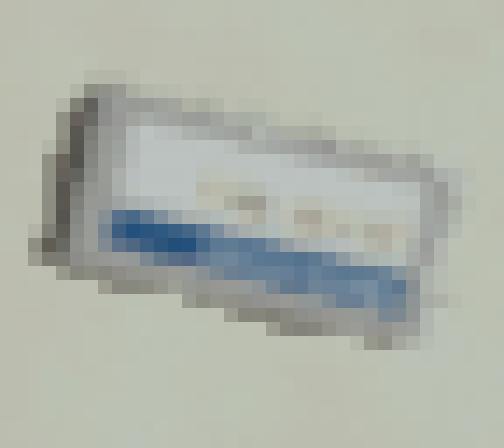

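View pics/box_side.png

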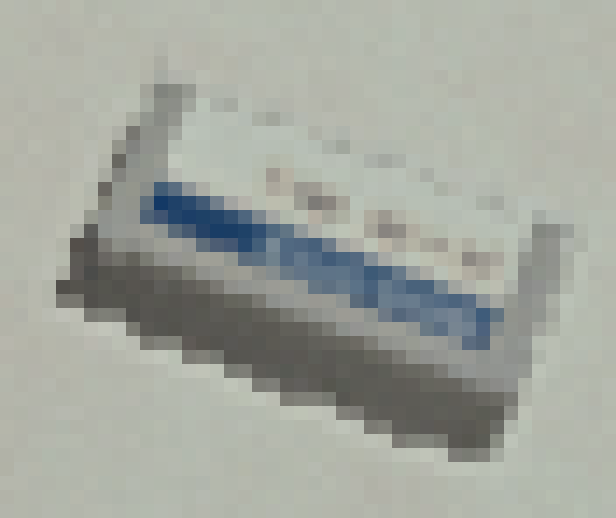

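Run:
```python
from h import *
d={n:bot.snapshot(n) for n in('top','side')}
for n,o,c in(('top',(296,208),[(95,92),(455,172),(420,325),(70,265)]),('side',(298,215),[(165,85),(572,225),(522,390),(95,240)])):
    px=np.array(c)/14.-.5+o
    P=onz(d[n],px,.018);print(n,rect(P),(P*1000).round(0)[:,:2].tolist(),'mean',(P.mean(0)*1000).round(1))
    # whole saturation/diff-based silhouette
    x0,y0=o;im=d[n]['img'][y0-2:y0+38,x0-4:x0+44];
    b=np.median(im.reshape(-1,3),0)
    # blue stripe angle
    c=blob(d[n],(95,40,60),(125,255,255),(x0,y0,x0+44,y0+36));P=onz(d[n],c,.023);print('stripe',rect(P))
    if n=='side':
        for e in([(150,190),(490,320)],):
            pass
```

```text
top (array([445.6, -37.6]), array([61.6, 29.2]), 76.6) [[467.0, -11.0], [453.0, -71.0], [427.0, -64.0], [438.0, -6.0]] mean [446.2 -38.2  18. ]
stripe (array([438.4, -36.6]), array([51.2,  7.9]), 75.7)
side (array([446.3, -40.2]), array([61.7, 26.7]), 77.6) [[466.0, -14.0], [453.0, -73.0], [427.0, -67.0], [440.0, -7.0]] mean [446.2 -40.4  18. ]
stripe (array([438.6, -38. ]), array([50.6,  7.5]), 75.8)
```

Run:
```python
from h import *
d={n:bot.snapshot(n) for n in('top','side')}
def tri(a,b):
    e1,e2=np.array(d['top']['eye']),np.array(d['side']['eye']);r1,r2=ray(d['top'],a)[0],ray(d['side'],b)[0]
    A=np.c_[r1,-r2];t=np.linalg.lstsq(A,e2-e1,rcond=None)[0];p,q=e1+t[0]*r1,e2+t[1]*r2
    return ((p+q)/2).round(3),round(np.linalg.norm(p-q),4)
for nm,a,b in(('towel',(122,250),(91,165)),('redcap',(135,111),(153,71)),('tissue',(38,228),(15,152)),('brown',(408,245),(488,240)),('lampfoot',(374,275),(392,303)),('whitejar',(151,175),(152,138)),('wbottle',(268,66),(290,56)),('brownbot',(82,171),(78,123)),('spraycap',(293,194.5),(300,178.5)),('oilcap',(201,199.5),(196,175)),('bulb',(221.5,222.5),(211.5,195))):
    print(nm,tri(a,b))
for p in [(149,503,231),(0,0,0),(300,200,231)]: print(proj(d['side'],np.array(p)/1000))
```

```text
towel (array([0.405, 0.344, 0.217]), np.float64(0.0033))
redcap (array([0.68 , 0.339, 0.157]), np.float64(0.0015))
tissue (array([0.447, 0.531, 0.155]), np.float64(0.0062))
brown (array([ 0.396, -0.238,  0.169]), np.float64(0.0791))
lampfoot (array([ 0.324, -0.174,  0.021]), np.float64(0.0022))
whitejar (array([0.556, 0.32 , 0.1  ]), np.float64(0.0062))
wbottle (array([0.769, 0.069, 0.155]), np.float64(0.0019))
brownbot (array([0.566, 0.472, 0.105]), np.float64(0.0024))
spraycap (array([0.509, 0.016, 0.098]), np.float64(0.0018))
oilcap (array([0.503, 0.219, 0.071]), np.float64(0.0017))
bulb (array([0.451, 0.173, 0.092]), np.float64(0.001))
[[-99.14437255 305.34216185]]
[[266.91005313 503.19459383]]
[[160.31038709 234.20138034]]
```

```bash
cat > go.py <<'E'
import sys,numpy as np
from scipy.spatial.transform import Rotation as R
from cell import bot
x,y,z,j=map(float,sys.argv[1:5]);s=bot.observe();M=np.array(s['eef_rot']);p=np.array(s['tool_pos'])
a=np.radians(j);Y=np.array([np.cos(a),np.sin(a),0]);Z=np.array([0,0,-1.]);W=np.c_[np.cross(Y,Z),Y,Z]
d=M.T@(np.array([x,y,z])/1000-p);r=R.from_matrix(M.T@W).as_rotvec(degrees=True)
print('shift',(d/.15).round(3),'turn',(r/180).round(3),'clock',round(s['clock'],2),'pos',(p*1000).round(1),'F',np.round(s['force'],1),'w',round(s['gripper_width']*1000,1))
E
python3 go.py 446 -39 150 -13.7
python3 -m handwheel '[[-0.3,-0.3,-0.4,0,0,0,-1],[-0.976,-0.967,-0.4,0,0,0,-1],[-0.976,-0.967,-0.4,0,0,0,-1],[-0.976,-0.967,-0.4,0,0,0,-1],[-0.976,-0.967,-0.4,0,0,0,-1]]'
python3 go.py 446 -39 150 -13.7
```

```text
shift [-2.925 -2.905  0.542] turn [-0.     0.     0.485] clock 0.5 pos [149.  503.4 231.3] F [ 0.4 -0.2  0.1] w 85.3
clock: 1.12
tool_pos: [0.2492, 0.3213, 0.2919]
eef_rot: [[-0.958, 0.287, 0.001], [0.287, 0.958, 0.001], [-0.001, 0.001, -1.0]]
force: [0.5, 1.0, 0.7]
gripper_width: 0.0857
shift [-1.946 -1.925  0.946] turn [0.    0.    0.483] clock 1.12 pos [249.2 321.3 291.9] F [0.5 1.  0.7] w 85.7
```

```bash
python3 go.py 446 -39 150 -13.7
python3 -m handwheel '[[-0.973,-0.962,0,0,0,0,-1],[-0.973,-0.962,0,0,0,0,-1],[-0.973,-0.962,0,0,0,0,-1],[-0.973,-0.962,0,0,0,0,-1],[-0.973,-0.962,0,0,0,0,-1]]'
python3 go.py 446 -39 150 -13.7
```

```text
shift [-1.946 -1.925  0.946] turn [0.    0.    0.483] clock 1.12 pos [249.2 321.3 291.9] F [0.5 1.  0.7] w 85.7
clock: 1.75
tool_pos: [0.3477, 0.1427, 0.2912]
eef_rot: [[-0.958, 0.286, -0.0], [0.286, 0.958, 0.0], [0.0, 0.0, -1.0]]
force: [0.4, 0.1, -0.7]
gripper_width: 0.0854
shift [-0.975 -0.973  0.941] turn [-0.    -0.     0.484] clock 1.75 pos [347.7 142.7 291.2] F [ 0.4  0.1 -0.7] w 85.4
```

```bash
python3 -m handwheel '[[-0.975,-0.973,0.9,0,0,0.484,-1],[-0.975,-0.973,0.9,0,0,0.484,-1],[-0.975,-0.973,0.9,0,0,0.484,-1],[-0.975,-0.973,0.9,0,0,0.484,-1],[-0.975,-0.973,0.9,0,0,0.484,-1],[-0.975,-0.973,0.9,0,0,0.484,-1],[-0.975,-0.973,0.9,0,0,0.484,-1],[-0.975,-0.973,0.9,0,0,0.484,-1]]'
python3 go.py 446 -39 60 -13.7
```

```text
clock: 2.75
tool_pos: [0.4462, -0.0365, 0.1562]
eef_rot: [[0.219, 0.976, -0.0], [0.976, -0.219, 0.001], [0.0, -0.0, -1.0]]
force: [0.4, 0.3, -0.0]
gripper_width: 0.0854
shift [-0.017  0.002  0.641] turn [-0.    -0.     0.006] clock 2.75 pos [446.2 -36.5 156.2] F [ 0.4  0.3 -0. ] w 85.4
```

```bash
python3 -m handwheel '[[-0.017,0.002,0.6,0,0,0.006,-1],[-0.017,0.002,0.6,0,0,0.006,-1],[-0.017,0.002,0.6,0,0,0.006,-1]]'
python3 - <<'E'
from h import *
for n,r in(('top',(230,130,400,290)),('side',(230,150,400,300))):
    d=bot.snapshot(n);x0,y0,x1,y1=r;cv2.imwrite(f'pics/a_{n}.png',cv2.cvtColor(cv2.resize(d['img'][y0:y1,x0:x1],None,fx=3.5,fy=3.5,interpolation=cv2.INTER_CUBIC),cv2.COLOR_RGB2BGR))
E
```

```text
clock: 3.12
tool_pos: [0.4443, -0.039, 0.0648]
eef_rot: [[0.232, 0.973, -0.004], [0.973, -0.232, 0.001], [0.0, -0.004, -1.0]]
force: [-0.4, 0.2, 0.2]
gripper_width: 0.0855
```

View pics/a_top.png

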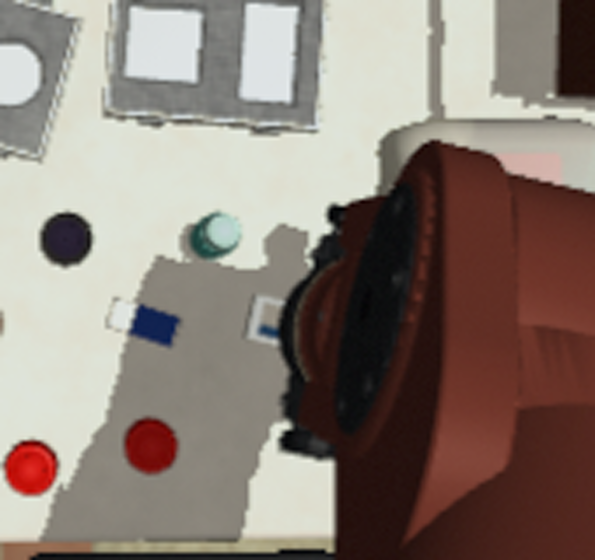

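View pics/a_side.png

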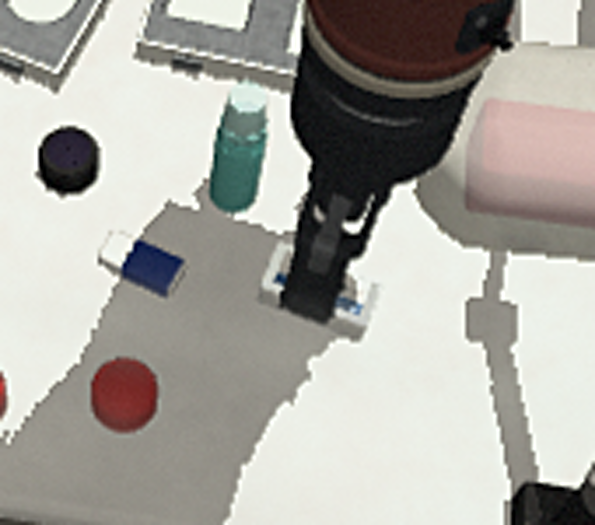

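```bash
python3 go.py 445.5 -39 6 -13.7
python3 -m handwheel '[[0,0,0.2,0,0,0,-1],[0,0.008,0.39,0,0.001,0,-1],[0,0.008,0.39,0,0.001,0,-1],[0,0.008,0.39,0,0.001,0,-1]]'
python3 go.py 445.5 -39 6 -13.7
```

```text
shift [ 0.005 -0.007  0.407] turn [ 0.    -0.     0.002] clock 3.23 pos [446.4 -40.   67. ] F [ 0.7  0.2 -0.1] w 85.3
clock: 3.72
tool_pos: [0.4481, -0.0414, 0.0093]
eef_rot: [[0.233, 0.972, 0.003], [0.972, -0.233, 0.003], [0.003, 0.002, -1.0]]
force: [-0.8, -0.7, 0.8]
gripper_width: 0.0856
shift [ 0.011 -0.021  0.022] turn [ 0.001 -0.001  0.001] clock 3.73 pos [448.1 -41.4   9.3] F [-0.8 -0.7  0.8] w 85.6
```

```bash
python3 -m handwheel '[[0.01,-0.015,0.02,0,0,0,-1],[0.01,-0.015,0.02,0,0,0,-1],[0.01,-0.015,0.02,0,0,0,1],[0.01,-0.015,0.02,0,0,0,1],[0.01,-0.015,0.02,0,0,0,1],[0.01,-0.015,0.02,0,0,0,1],[0.01,-0.015,0.02,0,0,0,1],[0.01,-0.015,0.02,0,0,0,1]]'
python3 -m handwheel '[[0,0,0,0,0,0,1],[0,0,0,0,0,0,1],[0,0,0,0,0,0,1]]'
python3 - <<'E'
from h import *
for n,r in(('side',(230,150,400,300)),):
    d=bot.snapshot(n);x0,y0,x1,y1=r;cv2.imwrite(f'pics/b_{n}.png',cv2.cvtColor(cv2.resize(d['img'][y0:y1,x0:x1],None,fx=3.5,fy=3.5,interpolation=cv2.INTER_CUBIC),cv2.COLOR_RGB2BGR))
E
```

```text
clock: 4.72
tool_pos: [0.4452, -0.0394, 0.0051]
eef_rot: [[0.234, 0.972, 0.001], [0.972, -0.234, 0.003], [0.003, 0.0, -1.0]]
force: [-1.6, 0.5, 7.1]
gripper_width: 0.0284
clock: 5.1
tool_pos: [0.4452, -0.0394, 0.0051]
eef_rot: [[0.234, 0.972, 0.001], [0.972, -0.234, 0.003], [0.003, 0.0, -1.0]]
force: [-1.5, 0.9, 5.9]
gripper_width: 0.0283
```

View pics/b_side.png

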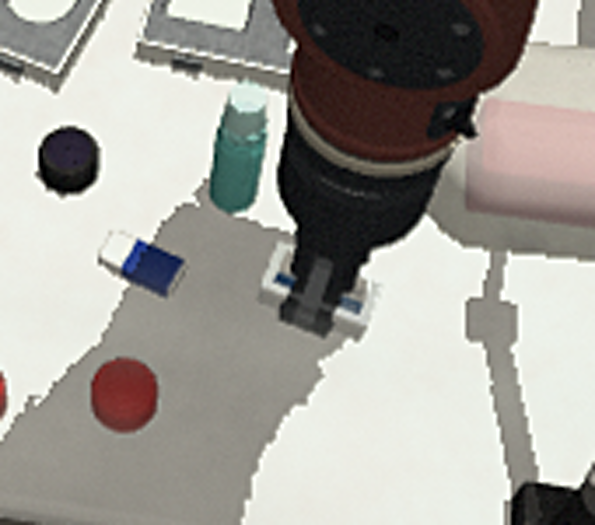

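```bash
python3 -m handwheel '[[0,0,-0.1,0,0,0,1],[0,0,-0.3,0,0,0,1],[0,0,-0.5,0,0,0,1],[0,0,-0.5,0,0,0,1],[0,0,-0.5,0,0,0,1]]'
python3 - <<'E'
from h import *
for n,r in(('side',(230,150,400,300)),):
    d=bot.snapshot(n);x0,y0,x1,y1=r;cv2.imwrite(f'pics/c_{n}.png',cv2.cvtColor(cv2.resize(d['img'][y0:y1,x0:x1],None,fx=3.5,fy=3.5,interpolation=cv2.INTER_CUBIC),cv2.COLOR_RGB2BGR))
E
python3 go.py 633 -25.5 120 84.5
```

```text
clock: 5.78
tool_pos: [0.4447, -0.0394, 0.0792]
eef_rot: [[0.234, 0.972, 0.0], [0.972, -0.234, 0.003], [0.003, -0.001, -1.0]]
force: [1.0, -0.3, -0.1]
gripper_width: 0.0281
shift [ 0.385  1.201 -0.274] turn [ 0.001 -0.001 -0.545] clock 5.83 pos [444.3 -39.4  79. ] F [-0.   0.8 -0.7] w 28.4
```

View pics/c_side.png

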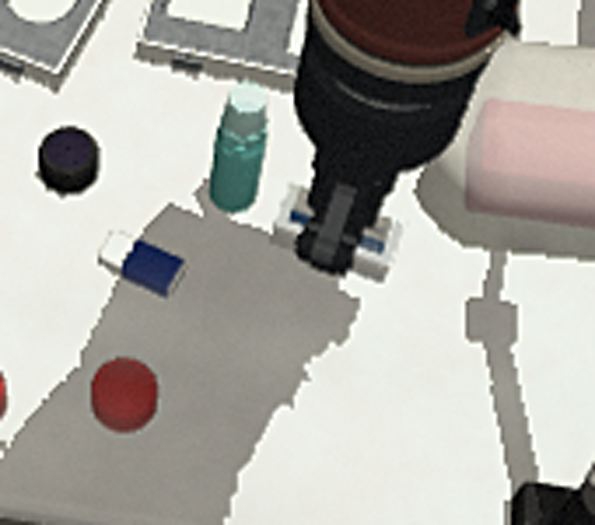

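Run:
```python
from h import *
d=bot.snapshot('side');s=bot.observe();p=np.array(s['tool_pos']);M=np.array(s['eef_rot']);print(p)
for o in(14,20,28):
  for z in(0,5,10):
    P=p-M[:,1]*o/1000-M[:,2]*z/1000;print(o,z,((proj(d,P)[0]-[230,150])*3.5).round(0))
# box near bottom corners
for h in(4,8,12):
  for l in(-31.5,31.5):
    P=p-M[:,1]*.0155+M[:,0]*l/1000+M[:,2]*h/1000;print('box',h,l,((proj(d,P)[0]-[230,150])*3.5).round(0))
```

```text
[ 0.44420534 -0.0393597   0.07883989]
14 0 [325. 259.]
14 5 [326. 255.]
14 10 [327. 251.]
20 0 [321. 269.]
20 5 [322. 265.]
20 10 [324. 260.]
28 0 [316. 282.]
28 5 [317. 278.]
28 10 [319. 273.]
box 4 -31.5 [381. 286.]
box 4 31.5 [265. 244.]
box 8 -31.5 [380. 290.]
box 8 31.5 [265. 248.]
box 12 -31.5 [378. 293.]
box 12 31.5 [264. 251.]
```

Run:
```python
from h import *
d=bot.snapshot('side');x0,y0,x1,y1=300,195,350,235;cv2.imwrite(f'pics/c2.png',cv2.cvtColor(cv2.resize(d['img'][y0:y1,x0:x1],None,fx=14,fy=14,interpolation=cv2.INTER_NEAREST),cv2.COLOR_RGB2BGR))
```

```text
(no output)
```

View pics/c2.png

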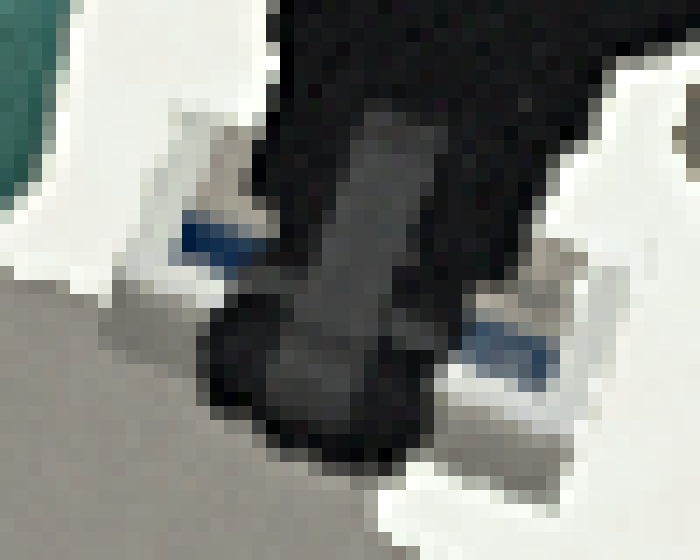

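```bash
python3 -m handwheel '[[0,0,-0.3,0,0,0,1],[0.385,0.3,-0.5,0,0,-0.545,1],[0.385,0.95,-0.5,0,0,-0.545,1],[0.385,0.95,-0.5,0,0,-0.545,1],[0.385,0.95,-0.5,0,0,-0.545,1],[0.385,0.95,-0.5,0,0,-0.545,1],[0.385,0.95,-0.5,0,0,-0.545,1],[0.385,0.95,-0.5,0,0,-0.545,1]]'
python3 go.py 633.5 -25.5 55 84.5
```

```text
clock: 6.92
tool_pos: [0.5965, -0.0169, 0.1537]
eef_rot: [[-0.883, 0.469, -0.001], [0.469, 0.883, 0.003], [0.003, 0.002, -1.0]]
force: [-0.3, 0.4, -0.6]
gripper_width: 0.0284
shift [-0.246  0.063  0.658] turn [ 0.001 -0.001 -0.125] clock 6.92 pos [596.5 -16.9 153.7] F [-0.3  0.4 -0.6] w 28.4
```

```bash
python3 -m handwheel '[[-0.246,0.063,0.3,0,0,-0.125,1],[-0.246,0.063,0.658,0,0,-0.125,1],[-0.246,0.063,0.658,0,0,-0.125,1],[-0.246,0.063,0.658,0,0,-0.125,1]]'
python3 -m handwheel '[[0,0,0,0,0,0,1]]'
python3 go.py 633.5 -25.5 55 84.5
python3 - <<'E'
from h import *
for n,r in(('side',(250,100,360,200)),('top',(230,90,370,200))):
    d=bot.snapshot(n);x0,y0,x1,y1=r;cv2.imwrite(f'pics/d_{n}.png',cv2.cvtColor(cv2.resize(d['img'][y0:y1,x0:x1],None,fx=5,fy=5,interpolation=cv2.INTER_CUBIC),cv2.COLOR_RGB2BGR))
E
```

```text
clock: 7.42
tool_pos: [0.6344, -0.0258, 0.0575]
eef_rot: [[-0.994, 0.105, 0.001], [0.105, 0.994, 0.003], [-0.001, 0.003, -1.0]]
force: [0.7, 0.7, 0.2]
gripper_width: 0.0284
clock: 7.55
tool_pos: [0.6355, -0.026, 0.0587]
eef_rot: [[-0.995, 0.104, 0.004], [0.104, 0.995, 0.003], [-0.004, 0.003, -1.0]]
force: [-0.9, -0.5, -0.6]
gripper_width: 0.0283
shift [0.014 0.002 0.025] turn [ 0.001  0.001 -0.002] clock 7.55 pos [635.5 -26.   58.7] F [-0.9 -0.5 -0.6] w 28.3
```

View pics/d_side.png

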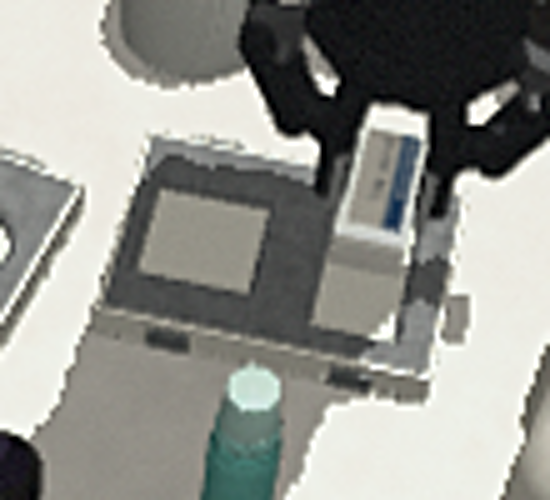

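View pics/d_top.png

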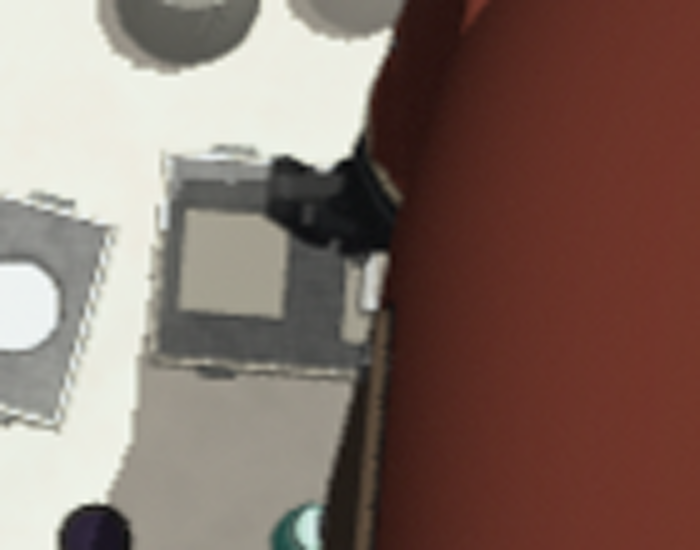

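Run:
```python
from h import *
d=bot.snapshot('side');x0,y0,x1,y1=306,115,346,175;cv2.imwrite(f'pics/d2.png',cv2.cvtColor(cv2.resize(d['img'][y0:y1,x0:x1],None,fx=10,fy=10,interpolation=cv2.INTER_NEAREST),cv2.COLOR_RGB2BGR))
s=bot.observe();p=np.array(s['tool_pos']);M=np.array(s['eef_rot']);print(p)
for h in(-13,5):
  for l,w in((31.5,15.5),(31.5,-15.5)):
    P=p+M[:,1]*w/1000+M[:,0]*l/1000+M[:,2]*h/1000;print('box',h,l,w,((proj(d,P)[0]-[306,115]+.5)*10).round(0))
```

```text
[ 0.63496822 -0.02589223  0.05794362]
box -13 31.5 15.5 [ 98. 334.]
box -13 31.5 -15.5 [248. 366.]
box 5 31.5 15.5 [ 87. 385.]
box 5 31.5 -15.5 [235. 417.]
```

View pics/d2.png

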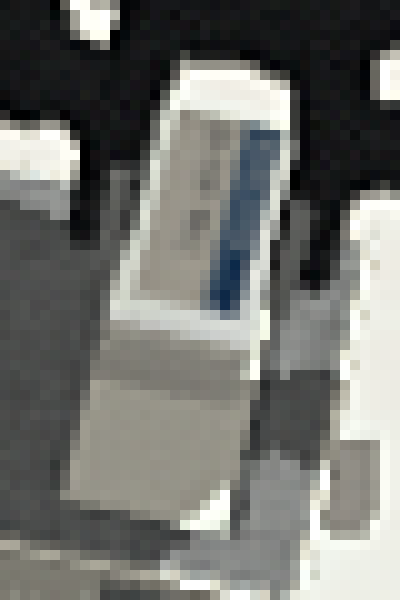

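```bash
python3 go.py 631.3 -25.3 27 84.5
python3 -m handwheel '[[0.025,0,0.1,0,0,-0.002,1],[0.025,0,0.2,0,0,-0.002,1],[0.025,0,0.2,0,0,-0.002,1],[0.025,0,0.2,0,0,-0.002,1]]'
python3 go.py 631.3 -25.3 20 84.5
```

```text
shift [0.025 0.001 0.206] turn [ 0.001  0.001 -0.002] clock 7.7 pos [635.  -25.9  57.9] F [ 0.   0.4 -0.7] w 27.9
clock: 8.2
tool_pos: [0.6299, -0.0253, 0.0259]
eef_rot: [[-0.995, 0.095, -0.0], [0.095, 0.995, 0.003], [0.001, 0.003, -1.0]]
force: [0.4, 0.5, 0.3]
gripper_width: 0.028
shift [-0.009  0.001  0.04 ] turn [ 0.001 -0.     0.   ] clock 8.2 pos [629.9 -25.3  25.9] F [0.4 0.5 0.3] w 28.0
```

```bash
python3 -m handwheel '[[-0.004,0,0.02,0,0,0,1],[-0.004,0,0.02,0,0,0,1]]'
python3 - <<'E'
from h import *
d=bot.snapshot('side');x0,y0,x1,y1=296,115,351,175;cv2.imwrite(f'pics/e.png',cv2.cvtColor(cv2.resize(d['img'][y0:y1,x0:x1],None,fx=10,fy=10,interpolation=cv2.INTER_CUBIC),cv2.COLOR_RGB2BGR))
E
python3 go.py 631.3 -25.3 20 84.5
```

```text
clock: 8.45
tool_pos: [0.6308, -0.0254, 0.0232]
eef_rot: [[-0.995, 0.095, 0.0], [0.095, 0.995, 0.003], [-0.0, 0.003, -1.0]]
force: [-0.6, -0.1, 0.9]
gripper_width: 0.0282
shift [-0.003  0.001  0.022] turn [0.001 0.    0.   ] clock 8.5 pos [630.9 -25.4  23.3] F [ 0.6  0.  -0.8] w 28.5
```

View pics/e.png

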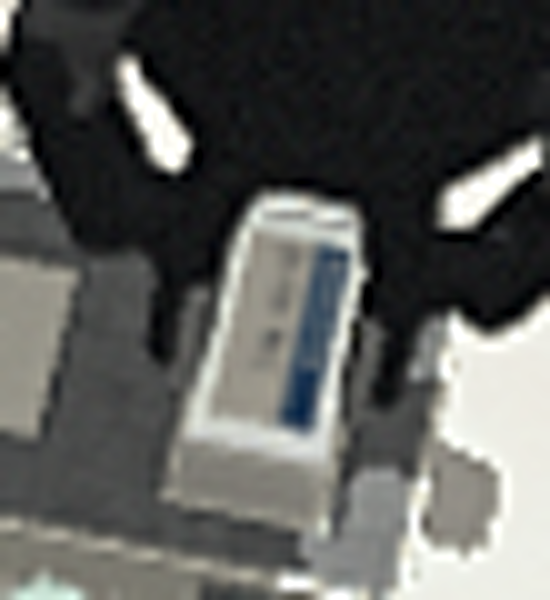

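```bash
python3 -m handwheel '[[-0.002,0,0.022,0,0,0,1],[-0.002,0,0.022,0,0,0,1],[-0.002,0,0.03,0,0,0,1],[-0.002,0,0.03,0,0,0,1]]'
python3 - <<'E'
from h import *
d=bot.snapshot('side');x0,y0,x1,y1=296,115,351,175;cv2.imwrite(f'pics/e2.png',cv2.cvtColor(cv2.resize(d['img'][y0:y1,x0:x1],None,fx=10,fy=10,interpolation=cv2.INTER_CUBIC),cv2.COLOR_RGB2BGR))
c=np.array([.6347,-.0268]);a=np.radians(-5.5);X=np.array([np.cos(a),np.sin(a)]);Y=np.array([-X[1],X[0]])
for z,m in((.012,0),(.02,3)):
  for sx,sy in((-1,1),(-1,-1)): print(z,((proj(d,np.r_[c+X*sx*(34+m)/1000+Y*sy*(18+m)/1000,z])[0]-[296,115]+.5)*10).round())
E
python3 go.py 631.3 -25.3 20 84.5
```

```text
clock: 9.0
tool_pos: [0.6314, -0.0254, 0.0198]
eef_rot: [[-0.995, 0.095, 0.001], [0.095, 0.995, 0.003], [-0.001, 0.003, -1.0]]
force: [-4.2, 1.1, 10.5]
gripper_width: 0.0283
0.012 [157. 506.]
0.012 [323. 541.]
0.02 [145. 493.]
0.02 [340. 535.]
shift [ 0.001  0.001 -0.001] turn [0.001 0.    0.   ] clock 9.05 pos [631.4 -25.4  19.8] F [-3.8  0.2  9.9] w 28.5
```

View pics/e2.png

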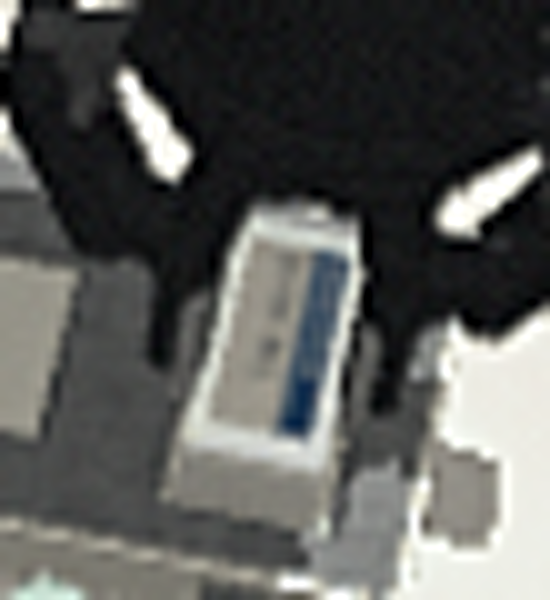

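```bash
python3 -m handwheel '[[0.01,0,-0.005,0,0,0,1],[0.01,0,-0.005,0,0,0,1]]' | grep -E 'pos|force'
python3 -m handwheel '[[0,0,0.013,0,0,0,1],[0,0,0.013,0,0,0,1]]'| grep -E 'pos|force'
```

```text
tool_pos: [0.63, -0.0253, 0.0199]
force: [-0.7, -0.0, 5.1]
tool_pos: [0.6301, -0.0253, 0.0197]
force: [-6.9, 0.6, 24.7]
```

```bash
python3 -m handwheel '[[0,0,-0.014,0,0,0,1],[0,0,-0.014,0,0,0,1],[0,0,-0.014,0,0,0,0],[0,0,-0.014,0,0,0,0],[0,0,-0.014,0,0,0,0]]'
python3 -m handwheel '[[0,0,-0.15,0,0,0,0],[0,0,-0.4,0,0,0,0],[0,0,-0.4,0,0,0,0]]'
python3 - <<'E'
from h import *
for n,r in (('side',(296,115,351,175)),('top',(230,100,340,190))):
    d=bot.snapshot(n);x0,y0,x1,y1=r;cv2.imwrite(f'pics/f{n}.png',cv2.cvtColor(cv2.resize(d['img'][y0:y1,x0:x1],None,fx=600//(x1-x0),fy=600//(x1-x0),interpolation=cv2.INTER_CUBIC),cv2.COLOR_RGB2BGR))
E
python3 go.py 633.5 -26 60 84.5
```

```text
clock: 10.18
tool_pos: [0.6296, -0.0252, 0.0194]
eef_rot: [[-0.995, 0.095, 0.0], [0.095, 0.995, 0.003], [0.0, 0.003, -1.0]]
force: [-0.2, -1.0, 0.4]
gripper_width: 0.0426
clock: 10.55
tool_pos: [0.6319, -0.0258, 0.0825]
eef_rot: [[-0.995, 0.095, 0.006], [0.095, 0.995, 0.002], [-0.005, 0.003, -1.0]]
force: [0.5, 0.9, 0.4]
gripper_width: 0.0427
shift [-0.025 -0.002  0.131] turn [0.001 0.    0.   ] clock 10.65 pos [629.8 -25.5  79.7] F [-0.4  0.8  0.2] w 42.6
```

View pics/fside.png

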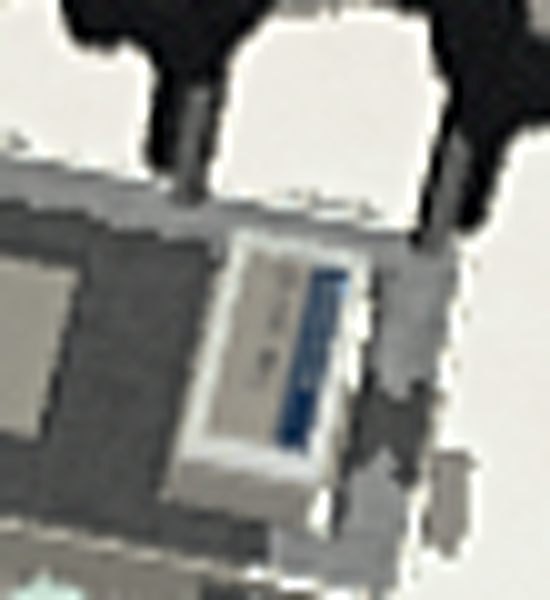

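```bash
python3 -m handwheel '[[-0.025,-0.003,0.1,0,0,0,1],[-0.025,-0.003,0.2,0,0,0,1],[-0.025,-0.003,0.2,0,0,0,1],[-0.025,-0.003,0.2,0,0,0,1],[-0.025,-0.003,0.2,0,0,0,1]]'
python3 go.py 633.8 -26.3 36 84.5
```

```text
clock: 11.28
tool_pos: [0.6338, -0.0262, 0.05]
eef_rot: [[-0.995, 0.095, 0.001], [0.095, 0.995, 0.003], [-0.001, 0.003, -1.0]]
force: [0.2, -0.9, -0.5]
gripper_width: -0.0002
shift [-0.    -0.001  0.094] turn [0.001 0.    0.   ] clock 11.28 pos [633.8 -26.2  50. ] F [ 0.2 -0.9 -0.5] w -0.2
```

```bash
python3 -m handwheel '[[0,0,0.06,0,0,0,1],[0,0,0.075,0,0,0,1],[0,0,0.085,0,0,0,1],[0,0,0.085,0,0,0,1]]'| grep -E 'pos|force'
python3 -m handwheel '[[0,0,0.01,0,0,0,1],[0,0,0.01,0,0,0,1]]'| grep -E 'pos|force'
```

```text
tool_pos: [0.6334, -0.0261, 0.0369]
force: [0.7, 1.4, -0.2]
tool_pos: [0.6334, -0.0261, 0.0354]
force: [-0.8, 0.0, 1.1]
```

```bash
python3 -m handwheel '[[0,0,0.01,0,0,0,1],[0,0,0.01,0,0,0,1]]'| grep -E 'pos|force'
```

```text
tool_pos: [0.6334, -0.0261, 0.0338]
force: [-0.4, 0.1, -0.6]
```

```bash
python3 -m handwheel '[[0,0,0.01,0,0,0,1],[0,0,0.01,0,0,0,1]]'| grep -E 'pos|force'
python3 -m handwheel '[[0,0,0.008,0,0,0,1],[0,0,0.008,0,0,0,1]]'| grep -E 'pos|force'
```

```text
tool_pos: [0.6333, -0.0261, 0.0323]
force: [-0.6, 0.4, -0.1]
tool_pos: [0.6334, -0.0261, 0.0311]
force: [-0.1, 0.6, -0.6]
```

Run:
```python
from h import *
d=bot.snapshot('side');x0,y0,x1,y1=286,105,351,175;cv2.imwrite('pics/g.png',cv2.cvtColor(cv2.resize(d['img'][y0:y1,x0:x1],None,fx=8,fy=8,interpolation=cv2.INTER_CUBIC),cv2.COLOR_RGB2BGR))
```

```text
(no output)
```

View pics/g.png

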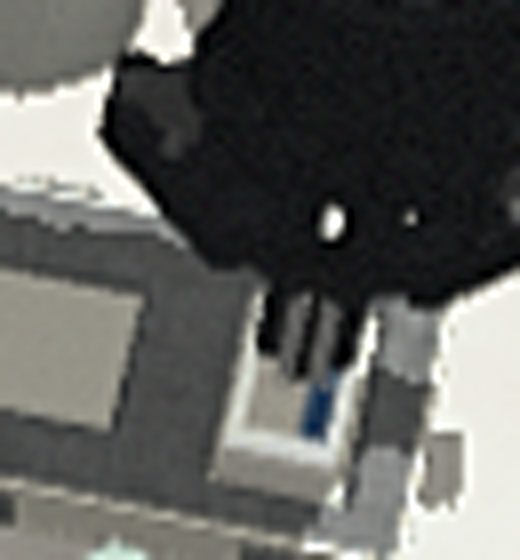

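```bash
python3 -m handwheel '[[0,0,0.01,0,0,0,1],[0,0,0.01,0,0,0,1]]'| grep -E 'pos|force'
python3 -m handwheel '[[0,0,0.01,0,0,0,1],[0,0,0.01,0,0,0,1]]'| grep -E 'pos|force'
```

```text
tool_pos: [0.6336, -0.0262, 0.0301]
force: [-1.2, 0.9, 4.4]
tool_pos: [0.6336, -0.0261, 0.03]
force: [-6.6, 0.8, 19.1]
```

```bash
python3 -m handwheel '[[0,0,-0.1,0,0,0,0],[0,0,-0.5,0,0,0,0],[0,0,-0.95,0,0,0,0],[0,0,-0.95,0,0,0,0]]'| grep -E 'pos|force'
python3 - <<'E'
from h import *
d=bot.snapshot('side');x0,y0,x1,y1=286,105,351,175;cv2.imwrite('pics/g2.png',cv2.cvtColor(cv2.resize(d['img'][y0:y1,x0:x1],None,fx=8,fy=8,interpolation=cv2.INTER_CUBIC),cv2.COLOR_RGB2BGR))
E
python3 go.py 449 171.5 180 84.5;python3 go.py 449 171.5 180 0
```

```text
tool_pos: [0.6364, -0.027, 0.1764]
force: [0.4, -0.2, -2.3]
shift [ 1.361  1.198 -0.044] turn [0.001 0.002 0.   ] clock 13.88 pos [635.2 -26.8 174.2] F [-0.7 -0.2  0.1] w 43.0
shift [ 1.361  1.198 -0.044] turn [0.002 0.001 0.47 ] clock 13.88 pos [635.2 -26.8 174.2] F [-0.7 -0.2  0.1] w 43.0
```

View pics/g2.png

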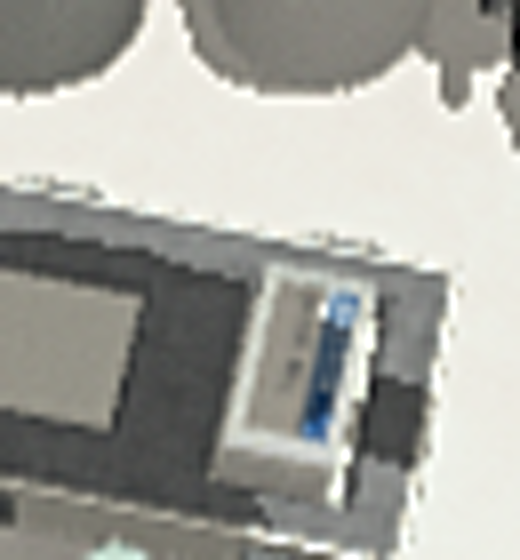

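```bash
python3 -m handwheel '[[0.4,0.35,0,0,0,0,-0.5],[0.9,0.8,0,0,0,0,-0.5],[0.9,0.8,0,0,0,0,-0.5],[0.9,0.8,0,0,0,0,-0.5]]'| grep -E 'pos|force'
python3 go.py 449.5 171.5 130 84.5
```

```text
tool_pos: [0.5067, 0.108, 0.1699]
force: [-0.4, -0.7, -0.2]
shift [0.418 0.386 0.269] turn [ 0.001 -0.001  0.001] clock 14.38 pos [506.7 108.  169.9] F [-0.4 -0.7 -0.2] w 64.1
```

```bash
python3 -m handwheel '[[0.418,0.386,0.2,0,0,0,-0.5],[0.418,0.386,0.2,0,0,0,-0.5],[0.418,0.386,0.24,0,0,0,-0.5],[0.418,0.386,0.24,0,0,0,-0.5]]'| grep -E 'pos|force'
python3 - <<'E'
from h import *
d=bot.snapshot('side');x0,y0,x1,y1=165,120,275,220;cv2.imwrite('pics/i.png',cv2.cvtColor(cv2.resize(d['img'][y0:y1,x0:x1],None,fx=6,fy=6,interpolation=cv2.INTER_CUBIC),cv2.COLOR_RGB2BGR))
s=bot.observe();p=np.array(s['tool_pos']);print(p,((proj(d,[p,np.r_[p[:2],.1],np.r_[p[:2],.062],np.r_[p[:2],0]])-[x0,y0]+.5)*6).round().tolist())
E
python3 go.py 449.5 171.5 60 84.5
```

```text
tool_pos: [0.4539, 0.1688, 0.1345]
force: [-0.4, -0.2, -0.3]
[0.45430365 0.16876057 0.13491375] [[285.0, 372.0], [296.0, 433.0], [307.0, 493.0], [323.0, 583.0]]
shift [0.034 0.014 0.499] turn [ 0.001  0.    -0.   ] clock 14.93 pos [454.3 168.8 134.9] F [ 1.2 -0.3  0.7] w 64.0
```

View pics/i.png

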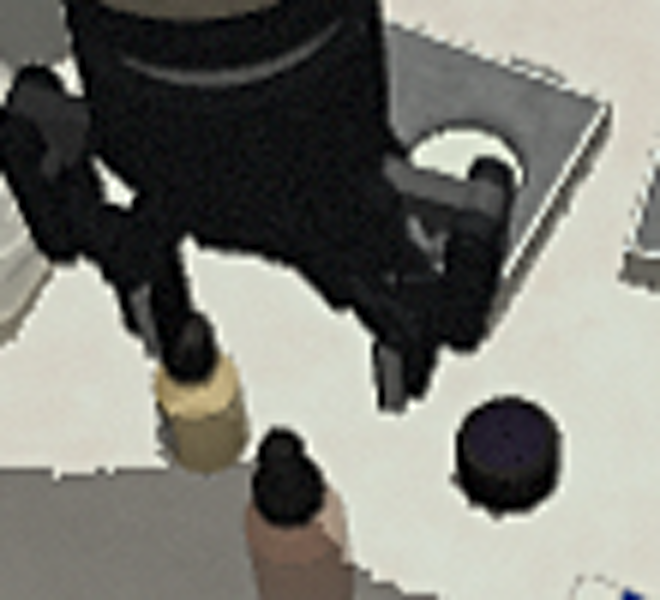

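```bash
python3 -m handwheel '[[0.03,0.014,0.05,0,0,0,-0.5],[0.03,0.014,0.3,0,0,0,-0.5],[0.03,0.014,0.5,0,0,0,-0.5],[0.03,0.014,0.67,0,0,0,-0.5],[0.03,0.014,0.67,0,0,0,-0.5],[0.03,0.014,0.67,0,0,0,-0.5]]'| grep -E 'pos|force'
python3 go.py 449.5 171.5 34 84.5
```

```text
tool_pos: [0.4498, 0.1722, 0.0354]
force: [-0.4, -0.6, 1.2]
shift [ 0.002 -0.005  0.009] turn [0.001 0.    0.   ] clock 15.68 pos [449.8 172.2  35.4] F [-0.4 -0.6  1.2] w 64.0
```

```bash
python3 -m handwheel '[[0,0,0,0,0,0,1],[0,0,0,0,0,0,1],[0,0,0,0,0,0,1],[0,0,0,0,0,0,1],[0,0,0,0,0,0,1],[0,0,0,0,0,0,1]]'
python3 -m handwheel '[[0,0,-0.1,0,0,0,1],[0,0,-0.4,0,0,0,1],[0,0,-0.75,0,0,0,1],[0,0,-0.75,0,0,0,1],[0,0,-0.75,0,0,0,1]]'
python3 - <<'E'
from h import *
d=bot.snapshot('side');x0,y0,x1,y1=165,120,275,220;cv2.imwrite('pics/j.png',cv2.cvtColor(cv2.resize(d['img'][y0:y1,x0:x1],None,fx=6,fy=6,interpolation=cv2.INTER_CUBIC),cv2.COLOR_RGB2BGR))
s=bot.observe();p=np.array(s['tool_pos']);z=p[2]-.0354;print(p,((proj(d,[np.r_[p[:2],z+.1],np.r_[p[:2],z+.062],np.r_[p[:2],z]])-[x0,y0]+.5)*6).round().tolist())
E
python3 go.py 641 46 150 84.5
```

```text
clock: 16.42
tool_pos: [0.4503, 0.1725, 0.0358]
eef_rot: [[-0.995, 0.095, 0.003], [0.095, 0.995, 0.003], [-0.003, 0.004, -1.0]]
force: [0.1, 0.1, 7.7]
gripper_width: 0.0303
clock: 17.05
tool_pos: [0.4489, 0.1719, 0.1471]
eef_rot: [[-0.995, 0.095, 0.001], [0.095, 0.995, 0.003], [-0.001, 0.003, -1.0]]
force: [-0.4, 0.5, -0.1]
gripper_width: 0.0301
[0.44842771 0.17178591 0.14643882] [[243.0, 238.0], [258.0, 316.0], [279.0, 429.0]]
shift [-1.358 -0.713 -0.027] turn [ 0.001 -0.     0.   ] clock 17.1 pos [448.4 171.8 146.4] F [ 0.2  1.1 -1. ] w 30.3
```

View pics/j.png

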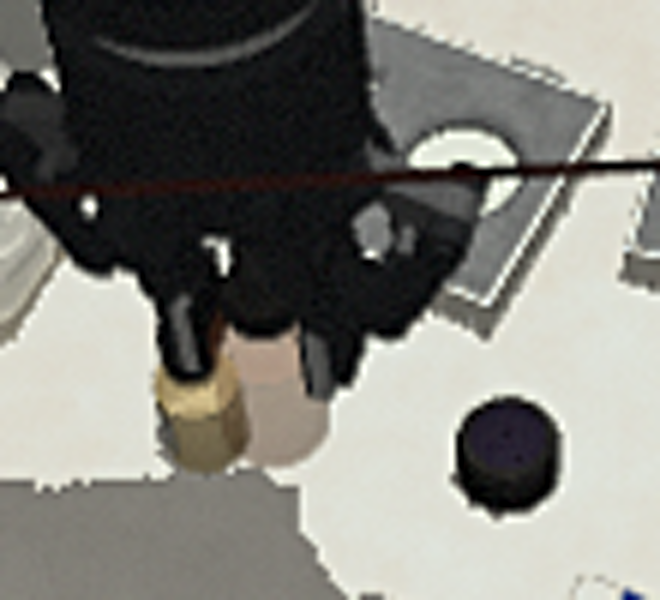

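```bash
python3 -m handwheel '[[-0.3,-0.15,0,0,0,0,1],[-0.7,-0.35,0,0,0,0,1],[-0.95,-0.5,0,0,0,0,1],[-0.95,-0.5,0,0,0,0,1],[-0.95,-0.5,0,0,0,0,1]]'| grep -E 'pos|force'
python3 go.py 641 46 120 84.5
```

```text
tool_pos: [0.5826, 0.0837, 0.1454]
force: [-0.6, -0.8, -0.7]
shift [-0.412 -0.214  0.167] turn [ 0.001 -0.001  0.   ] clock 17.73 pos [582.6  83.7 145.4] F [-0.6 -0.8 -0.7] w 30.0
```

```bash
python3 -m handwheel '[[-0.3,-0.15,0,0,0,0,1],[-0.412,-0.214,0.1,0,0,0,1],[-0.412,-0.214,0.4,0,0,0,1],[-0.412,-0.214,0.5,0,0,0,1],[-0.412,-0.214,0.5,0,0,0,1],[-0.412,-0.214,0.5,0,0,0,1]]'| grep -E 'pos|force'
python3 - <<'E'
from h import *
for n,r in (('side',(255,90,345,175)),('top',(230,90,340,180))):
    d=bot.snapshot(n);x0,y0,x1,y1=r;cv2.imwrite(f'pics/k{n}.png',cv2.cvtColor(cv2.resize(d['img'][y0:y1,x0:x1],None,fx=6,fy=6,interpolation=cv2.INTER_CUBIC),cv2.COLOR_RGB2BGR))
E
python3 go.py 641 46 50 84.5
```

```text
tool_pos: [0.6431, 0.0466, 0.0736]
force: [-0.0, -0.4, -0.6]
shift [ 0.016 -0.004  0.158] turn [0.001 0.001 0.   ] clock 18.57 pos [643.3  46.4  73.6] F [-0.4  0.  -1.3] w 30.2
```

View pics/kside.png

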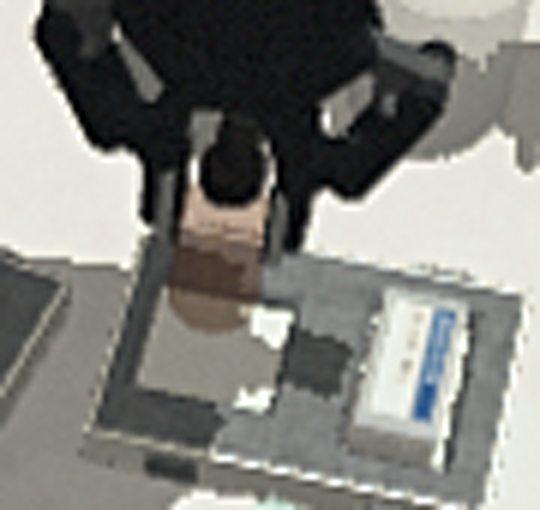

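View pics/ktop.png

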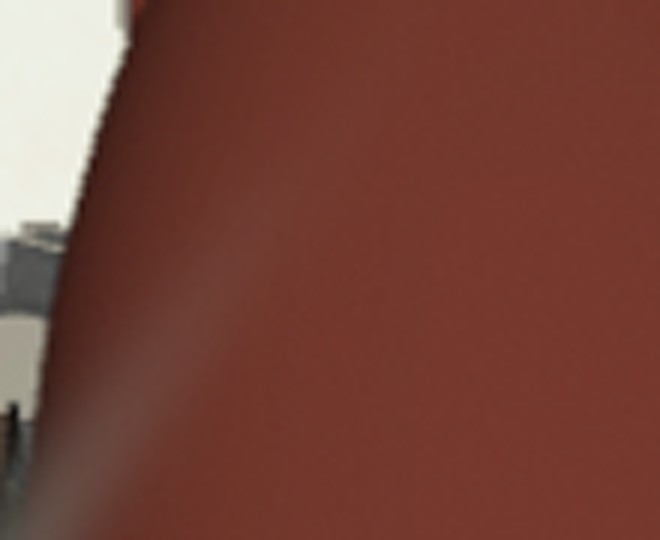

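```bash
python3 -m handwheel '[[0.014,-0.003,0.08,0,0,0,1],[0.012,-0.003,0.15,0,0,0,1],[0.012,-0.003,0.155,0,0,0,1],[0.012,-0.003,0.155,0,0,0,1]]'| grep -E 'pos|force'
python3 go.py 641 46 48 84.5
```

```text
tool_pos: [0.6403, 0.0459, 0.0482]
force: [-0.8, -0.3, -1.3]
shift [-0.004  0.001  0.001] turn [ 0.001 -0.     0.   ] clock 19.07 pos [640.3  45.9  48.2] F [-0.8 -0.3 -1.3] w 30.3
```

```bash
python3 -m handwheel '[[0,0,0.005,0,0,0,1],[0,0,0.005,0,0,0,1]]'| grep -E 'pos|force'
python3 -m handwheel '[[0,0,0.003,0,0,0,0.2],[0,0,0.003,0,0,0,-0.2],[0,0,0.003,0,0,0,-0.2],[0,0,0.003,0,0,0,-0.2]]'| grep -E 'pos|force|wid'
python3 -m handwheel '[[0,0,-0.1,0,0,0,-0.2],[0,0,-0.4,0,0,0,-0.2],[0,0,-0.7,0,0,0,-0.2],[0,0,-0.85,0,0,0,-0.2],[0,0,-0.85,0,0,0,-0.2]]'| grep -E 'pos|force|wid'
python3 - <<'E'
from h import *
d=bot.snapshot('side');x0,y0,x1,y1=255,90,345,175;cv2.imwrite(f'pics/l.png',cv2.cvtColor(cv2.resize(d['img'][y0:y1,x0:x1],None,fx=6,fy=6,interpolation=cv2.INTER_CUBIC),cv2.COLOR_RGB2BGR))
E
python3 go.py 506.5 114 130 84.5
```

```text
tool_pos: [0.6406, 0.0459, 0.048]
force: [-1.0, 0.2, -0.4]
tool_pos: [0.6406, 0.0459, 0.0475]
force: [0.9, -0.2, -0.1]
gripper_width: 0.0511
tool_pos: [0.642, 0.0455, 0.178]
force: [0.4, 0.3, -0.1]
gripper_width: 0.051
shift [0.937 0.368 0.307] turn [0.001 0.001 0.   ] clock 20.5 pos [641.1  45.5 176.2] F [ 0.5  1.  -1.3] w 51.1
```

View pics/l.png

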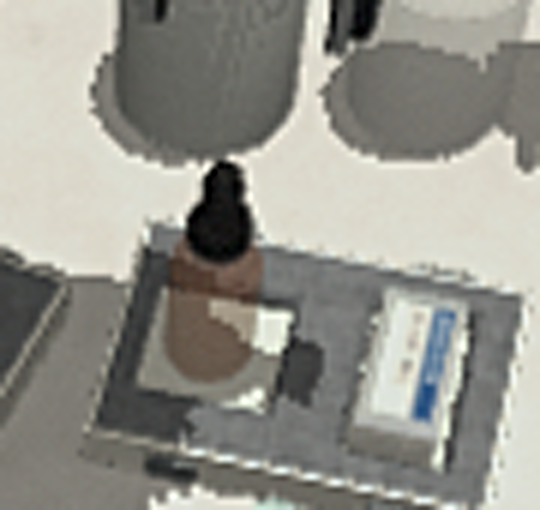

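```bash
python3 -m handwheel '[[0.3,0.12,0,0,0,0,-0.5],[0.937,0.368,0.1,0,0,0,-0.5],[0.937,0.368,0.5,0,0,0,-0.5],[0.937,0.368,0.7,0,0,0,-0.5],[0.937,0.368,0.7,0,0,0,-0.5],[0.937,0.368,0.7,0,0,0,-0.5]]'| grep -E 'pos|force'
python3 - <<'E'
from h import *
d=bot.snapshot('side');x0,y0,x1,y1=195,130,305,220;cv2.imwrite('pics/m.png',cv2.cvtColor(cv2.resize(d['img'][y0:y1,x0:x1],None,fx=6,fy=6,interpolation=cv2.INTER_CUBIC),cv2.COLOR_RGB2BGR))
E
python3 go.py 506.5 114 35 84.5
```

```text
tool_pos: [0.507, 0.114, 0.0711]
force: [-0.3, 0.1, -0.4]
shift [ 0.009 -0.002  0.244] turn [0.001 0.001 0.   ] clock 21.3 pos [507.7 114.   71.5] F [-0.2  1.  -0.5] w 63.6
```

View pics/m.png

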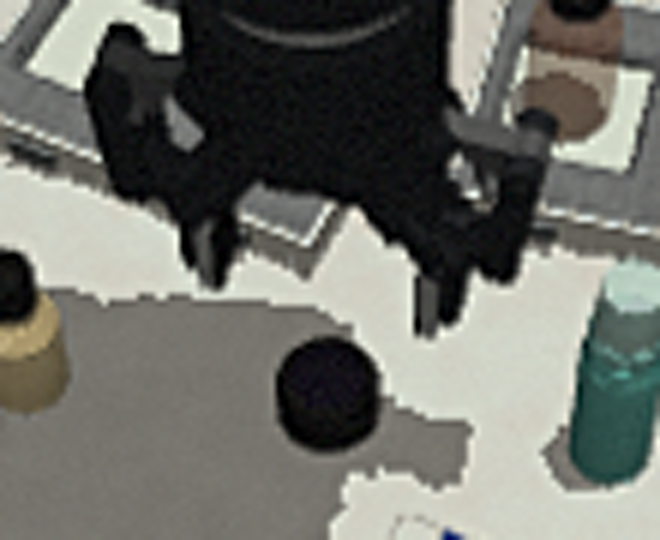

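```bash
python3 -m handwheel '[[0.005,0,0.15,0,0,0,-0.5],[0.005,0,0.3,0,0,0,-0.5],[0.005,0,0.415,0,0,0,-0.5],[0.005,0,0.415,0,0,0,-0.5],[0.005,0,0.415,0,0,0,-0.5]]'| grep -E 'pos|force'
python3 go.py 506.5 114 8.5 84.5
```

```text
tool_pos: [0.5066, 0.1144, 0.0092]
force: [0.2, 0.6, 0.1]
shift [ 0.001 -0.002  0.004] turn [0.001 0.001 0.   ] clock 21.93 pos [506.6 114.4   9.2] F [0.2 0.6 0.1] w 63.9
```

```bash
python3 -m handwheel '[[0,0,0.003,0,0,0,1],[0,0,0.003,0,0,0,1],[0,0,0.003,0,0,0,1],[0,0,0.003,0,0,0,1],[0,0,0.003,0,0,0,1],[0,0,0.003,0,0,0,1]]'
python3 -m handwheel '[[0,0,-0.1,0,0,0,1],[0,0,-0.4,0,0,0,1],[0,0,-0.7,0,0,0,1],[0,0,-0.7,0,0,0,1]]'| grep -E 'pos|force|wid'
python3 - <<'E'
from h import *
d=bot.snapshot('side');x0,y0,x1,y1=195,130,305,220;cv2.imwrite('pics/n.png',cv2.cvtColor(cv2.resize(d['img'][y0:y1,x0:x1],None,fx=6,fy=6,interpolation=cv2.INTER_CUBIC),cv2.COLOR_RGB2BGR))
E
python3 go.py 622 151.5 110 73.5
```

```text
clock: 22.68
tool_pos: [0.5059, 0.1145, 0.0085]
eef_rot: [[-0.995, 0.095, 0.002], [0.095, 0.995, 0.003], [-0.002, 0.003, -1.0]]
force: [-1.3, -0.6, 9.5]
gripper_width: 0.0343
tool_pos: [0.5078, 0.1144, 0.1166]
force: [0.4, 0.3, -1.2]
gripper_width: 0.0335
shift [-0.743  0.32   0.035] turn [0.001 0.001 0.061] clock 23.23 pos [506.5 114.3 114.5] F [-0.3 -0.4 -1.6] w 33.7
```

View pics/n.png

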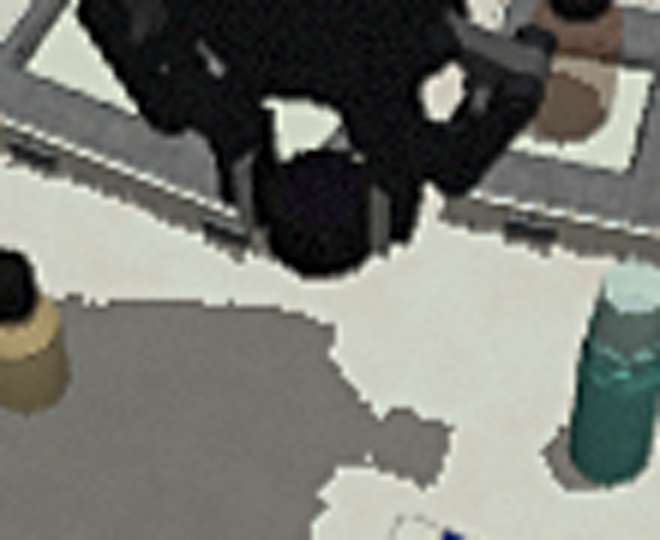

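```bash
python3 -m handwheel '[[-0.35,0.15,0,0,0,0.03,1],[-0.743,0.32,0,0,0,0.061,1],[-0.743,0.32,0.2,0,0,0.061,1],[-0.743,0.32,0.45,0,0,0.061,1],[-0.743,0.32,0.45,0,0,0.061,1],[-0.743,0.32,0.45,0,0,0.061,1]]'| grep -E 'pos|force'
python3 - <<'E'
from h import *
d=bot.snapshot('side');x0,y0,x1,y1=195,90,305,180;cv2.imwrite('pics/o.png',cv2.cvtColor(cv2.resize(d['img'][y0:y1,x0:x1],None,fx=6,fy=6,interpolation=cv2.INTER_CUBIC),cv2.COLOR_RGB2BGR))
E
python3 go.py 622 151.5 24 73.5
```

```text
tool_pos: [0.6208, 0.1515, 0.0458]
force: [0.1, 0.8, 0.1]
shift [-0.004  0.     0.15 ] turn [0.001 0.    0.   ] clock 24.02 pos [621.4 151.6  46.5] F [ 0.4  0.2 -0.2] w 33.5
```

View pics/o.png

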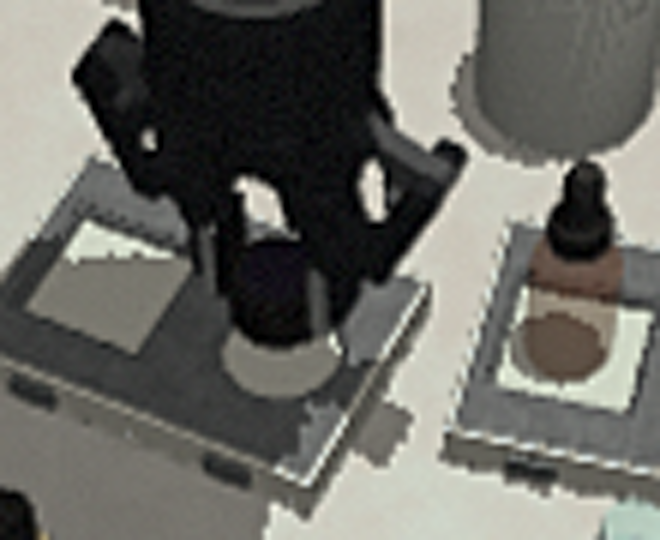

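```bash
python3 - <<'E'
from h import *
d=bot.snapshot('side')
for px in((272/6+194.5,268/6+89.5),(275/6+194.5,272/6+89.5)): print((onz(d,px,.065)*1000).round(1))
c=blob(d,(110,60,0),(150,255,75),(228,124,256,150));P=onz(d,c,.065);print(rect(P))
E
python3 -m handwheel '[[-0.003,0,0.08,0,0,0,1],[-0.003,0,0.15,0,0,0,1],[-0.003,0,0.15,0,0,0,1]]'| grep -E 'pos|force'
```

```text
[[620.3 152.   65. ]]
[[618.8 150.7  65. ]]
(array([619.9, 151.6]), array([26.6, 21.6]), 10.0)
tool_pos: [0.6204, 0.1513, 0.0215]
force: [-0.3, 0.1, -0.2]
```

```bash
python3 -m handwheel '[[-0.006,0,0.008,0,0,0,1],[-0.006,0,0.008,0,0,0,1]]'| grep -E 'pos|force'
python3 -m handwheel '[[0,0,0.006,0,0,0,1],[0,0,0.006,0,0,0,1]]'| grep -E 'pos|force'
```

```text
tool_pos: [0.6222, 0.1512, 0.0215]
force: [-0.5, 0.3, -1.1]
tool_pos: [0.6222, 0.1512, 0.0207]
force: [0.9, 0.2, 0.1]
```

Down at about 12 mm underside. Next I'll release, shut the fingers and press.

```bash
python3 -m handwheel '[[0,0,0,0,0,0,0],[0,0,0,0,0,0,-0.2],[0,0,0,0,0,0,-0.2],[0,0,0,0,0,0,-0.2]]'| grep -E 'pos|force|wid'
python3 -m handwheel '[[0,0,-0.15,0,0,0,-0.2],[0,0,-0.28,0,0,0,-0.2],[0,0,-0.28,0,0,0,1],[0,0,-0.28,0,0,0,1],[0,0,-0.28,0,0,0,1],[0,0,-0.28,0,0,0,1],[0,0,-0.22,0,0,0,1],[0,0,-0.22,0,0,0,1]]'| grep -E 'pos|force|wid'
python3 - <<'E'
from h import *
d=bot.snapshot('side');x0,y0,x1,y1=195,90,305,180;cv2.imwrite('pics/p.png',cv2.cvtColor(cv2.resize(d['img'][y0:y1,x0:x1],None,fx=6,fy=6,interpolation=cv2.INTER_CUBIC),cv2.COLOR_RGB2BGR))
E
```

```text
tool_pos: [0.622, 0.1512, 0.0205]
force: [0.6, -0.2, 0.8]
gripper_width: 0.0513
tool_pos: [0.6212, 0.151, 0.0523]
force: [-0.2, 0.1, -0.1]
gripper_width: 0.0001
```

View pics/p.png

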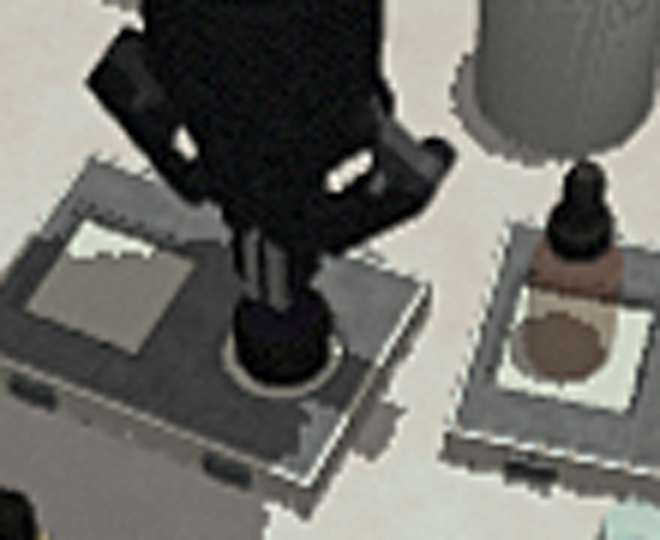

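```bash
python3 -m handwheel '[[0,0,0.05,0,0,0,1],[0,0,0.08,0,0,0,1],[0,0,0.09,0,0,0,1],[0,0,0.09,0,0,0,1]]'| grep -E 'pos|force'
python3 -m handwheel '[[0,0,0.01,0,0,0,1],[0,0,0.01,0,0,0,1]]'| grep -E 'pos|force'
python3 -m handwheel '[[0,0,0.01,0,0,0,1],[0,0,0.01,0,0,0,1]]'| grep -E 'pos|force'
```

```text
tool_pos: [0.622, 0.1512, 0.0399]
force: [0.1, -0.5, -0.2]
tool_pos: [0.622, 0.1512, 0.0385]
force: [-0.6, 0.1, -0.0]
tool_pos: [0.6219, 0.1512, 0.0369]
force: [0.2, 0.2, -1.0]
```

```bash
python3 -m handwheel '[[0,0,0.009,0,0,0,1],[0,0,0.009,0,0,0,1]]'| grep -E 'pos|force'
python3 -m handwheel '[[0,0,0.005,0,0,0,1],[0,0,0.005,0,0,0,1]]'| grep -E 'pos|force'
```

```text
tool_pos: [0.6221, 0.1512, 0.0361]
force: [-1.5, 0.1, 3.6]
tool_pos: [0.6222, 0.1512, 0.0361]
force: [-3.9, 0.1, 11.1]
```

```bash
python3 -m handwheel '[[0,0,-0.1,0,0,0,0],[0,0,-0.5,0,0,0,-0.5],[0,0,-0.7,0,0,0,-0.5],[0,0,-0.7,0,0,0,-0.5]]'| grep -E 'pos|force'
python3 go.py 502 218.5 110 103
```

```text
tool_pos: [0.624, 0.1511, 0.1435]
force: [0.2, 0.2, -0.8]
shift [0.908 0.2   0.22 ] turn [ 0.001  0.002 -0.164] clock 28.5 pos [624.  151.1 143.5] F [ 0.2  0.2 -0.8] w 64.1
```

```bash
python3 -m handwheel '[[0.4,0.1,0,0,0,-0.08,-0.5],[0.9,0.2,0.1,0,0,-0.164,-0.5],[0.9,0.2,0.2,0,0,-0.164,-0.5],[0.9,0.2,0.2,0,0,-0.164,-0.5],[0.9,0.2,0.2,0,0,-0.164,-0.5]]'| grep -E 'pos|force'
python3 - <<'E'
from h import *
d=bot.snapshot('side');x0,y0,x1,y1=135,110,245,210;cv2.imwrite('pics/q.png',cv2.cvtColor(cv2.resize(d['img'][y0:y1,x0:x1],None,fx=6,fy=6,interpolation=cv2.INTER_CUBIC),cv2.COLOR_RGB2BGR))
p=bot.observe()['tool_pos'];print(p,((proj(d,[[.502,.2185,.072],[.502,.2185,0]])-[x0,y0]+.5)*6).round().tolist())
E
python3 go.py 502 218.5 80 103
```

```text
tool_pos: [0.5021, 0.2176, 0.1104]
force: [0.1, 0.4, -0.0]
[0.50239536 0.21755943 0.11051385] [[366.0, 392.0], [392.0, 504.0]]
shift [0.002 0.006 0.203] turn [ 0.001  0.001 -0.001] clock 29.18 pos [502.4 217.6 110.5] F [0.3 0.  0.3] w 64.0
```

View pics/q.png

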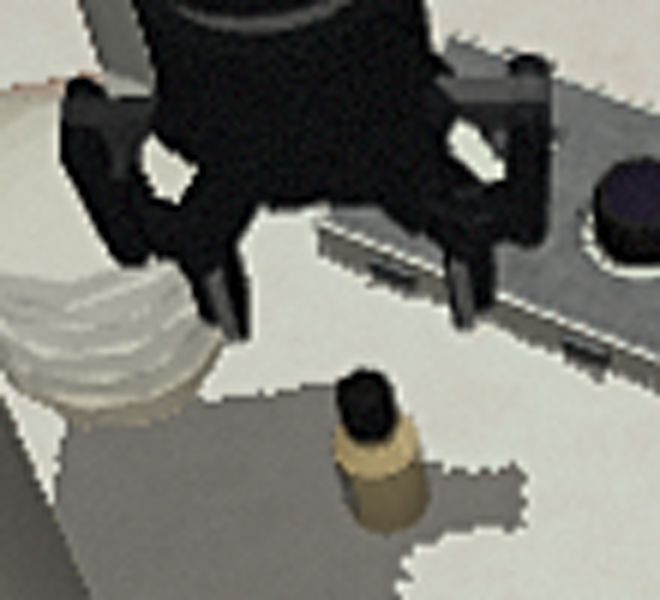

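```bash
python3 -m handwheel '[[0.002,0.006,0.2,0,0,0,-0.5],[0.002,0.006,0.4,0,0,0,-0.5],[0.002,0.006,0.6,0,0,0,-0.5],[0.002,0.006,0.6,0,0,0,-0.5],[0.002,0.006,0.6,0,0,0,-0.5]]'| grep -E 'pos|force'
python3 -m handwheel '[[0,0,0,0,0,0,1],[0,0,0,0,0,0,1],[0,0,0,0,0,0,1],[0,0,0,0,0,0,1],[0,0,0,0,0,0,1],[0,0,0,0,0,0,1]]'| grep -E 'pos|force|wid'
python3 -m handwheel '[[0,0,-0.1,0,0,0,1],[0,0,-0.4,0,0,0,1],[0,0,-0.65,0,0,0,1],[0,0,-0.65,0,0,0,1]]'| grep -E 'pos|force|wid'
python3 - <<'E'
from h import *
d=bot.snapshot('side');x0,y0,x1,y1=135,90,245,190;cv2.imwrite('pics/r.png',cv2.cvtColor(cv2.resize(d['img'][y0:y1,x0:x1],None,fx=6,fy=6,interpolation=cv2.INTER_CUBIC),cv2.COLOR_RGB2BGR))
E
python3 go.py 642.5 220.6 100 73.5;python3 go.py 642.5 220.6 100 103
```

```text
tool_pos: [0.5018, 0.2189, 0.0211]
force: [0.4, 0.1, -0.3]
tool_pos: [0.5014, 0.2192, 0.0212]
force: [-0.9, -0.9, 7.3]
gripper_width: 0.0264
tool_pos: [0.5027, 0.2194, 0.1214]
force: [0.4, -0.1, -0.7]
gripper_width: 0.0265
shift [-0.917 -0.203  0.134] turn [0.001 0.001 0.164] clock 31.1 pos [501.5 219.  119.5] F [-0.2  0.  -0.5] w 26.3
shift [-0.917 -0.203  0.134] turn [0.001 0.002 0.   ] clock 31.1 pos [501.5 219.  119.5] F [-0.2  0.  -0.5] w 26.3
```

View pics/r.png

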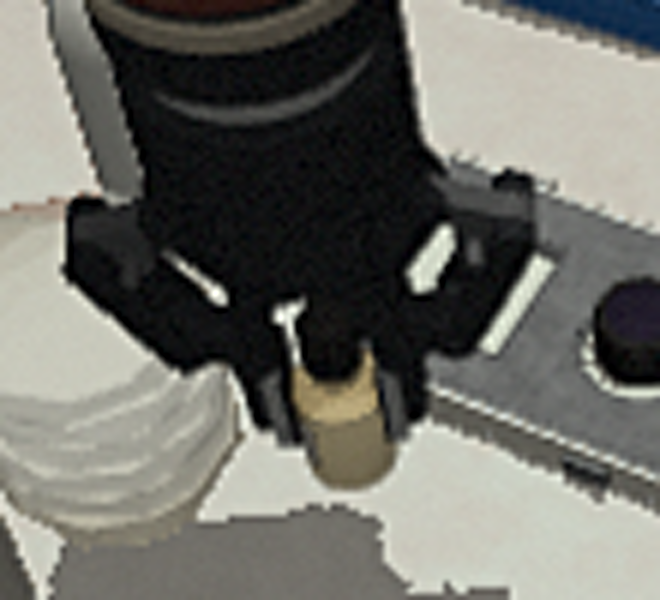

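```bash
python3 -m handwheel '[[-0.4,-0.1,0,0,0,0,1],[-0.92,-0.203,0,0,0,0,1],[-0.92,-0.203,0.1,0,0,0,1],[-0.92,-0.203,0.4,0,0,0,1],[-0.92,-0.203,0.4,0,0,0,1],[-0.92,-0.203,0.4,0,0,0,1]]'| grep -E 'pos|force'
python3 - <<'E'
from h import *
d=bot.snapshot('side');x0,y0,x1,y1=165,80,275,180;cv2.imwrite('pics/s.png',cv2.cvtColor(cv2.resize(d['img'][y0:y1,x0:x1],None,fx=6,fy=6,interpolation=cv2.INTER_CUBIC),cv2.COLOR_RGB2BGR))
E
python3 go.py 642.5 220.6 33 103
```

```text
tool_pos: [0.6417, 0.2205, 0.0584]
force: [0.1, 0.4, -0.1]
shift [-0.    -0.001  0.175] turn [0.001 0.001 0.001] clock 31.9 pos [642.4 220.7  59.3] F [ 0.1  0.2 -1.4] w 26.4
```

View pics/s.png

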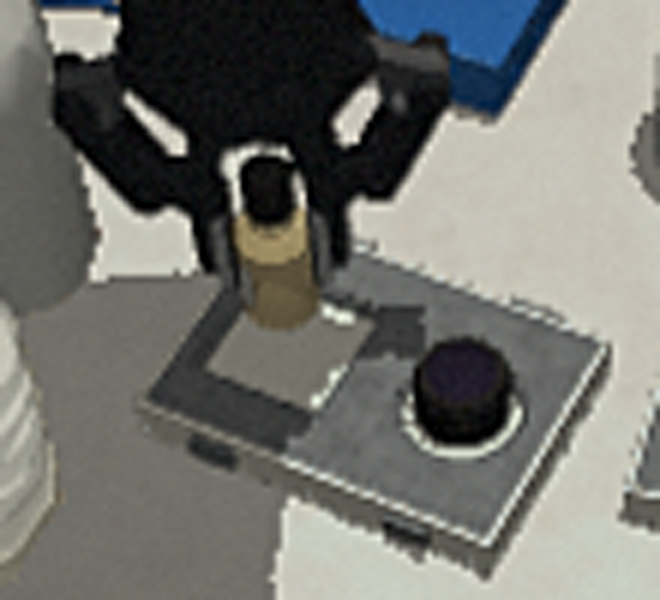

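```bash
python3 -m handwheel '[[0,0,0.08,0,0,0,1],[0,0,0.16,0,0,0,1],[0,0,0.17,0,0,0,1],[0,0,0.17,0,0,0,1],[0,0,0.175,0,0,0,1],[0,0,0.175,0,0,0,1]]'| grep -E 'pos|force'
python3 go.py 642.5 220.6 33 103
```

```text
tool_pos: [0.6422, 0.2212, 0.0326]
force: [-4.0, 1.2, 13.0]
shift [-0.001 -0.004 -0.002] turn [0.001 0.001 0.001] clock 32.65 pos [642.2 221.2  32.6] F [-4.   1.2 13. ] w 26.6
```

Contact on the bay floor. Back off about 0.7 mm, release and lift.

```bash
python3 -m handwheel '[[0,0,-0.007,0,0,0,1],[0,0,-0.007,0,0,0,0.3],[0,0,-0.007,0,0,0,-0.2],[0,0,-0.007,0,0,0,-0.2],[0,0,-0.007,0,0,0,-0.2]]'| grep -E 'pos|force|wid'
python3 -m handwheel '[[0,0,-0.1,0,0,0,-0.2],[0,0,-0.4,0,0,0,-0.2],[0,0,-0.8,0,0,0,-0.2],[0,0,-0.8,0,0,0,-0.2],[0,0,-0.8,0,0,0,-0.2]]'| grep -E 'pos|force|wid'
python3 go.py 480 160 200 103
```

```text
tool_pos: [0.6418, 0.2205, 0.0322]
force: [0.0, 0.1, -1.0]
gripper_width: 0.0514
tool_pos: [0.6419, 0.2202, 0.1533]
force: [-0.4, -0.2, -0.7]
gripper_width: 0.0516
shift [ 1.141 -0.146 -0.315] turn [0.001 0.001 0.   ] clock 33.9 pos [641.9 220.2 153.3] F [-0.4 -0.2 -0.7] w 51.6
```

```bash
python3 -m handwheel '[[0.4,-0.1,-0.3,0,0,0,-0.2],[0.98,-0.15,-0.5,0,0,0,-0.2],[0.98,-0.15,-0.5,0,0,0,-0.2],[0.98,-0.15,-0.5,0,0,0,-0.2]]'| grep -E 'pos'
python3 -m handwheel '[[0.9,-0.4,0,0,0,0,-0.2],[0.9,-0.4,0,0,0,0,-0.2],[0.9,-0.4,0,0,0,0,-0.2],[0.9,-0.4,0,0,0,0,-0.2]]'| grep -E 'pos'
python3 - <<'E'
from h import *
for n,r in (('side',(180,100,350,250)),('top',(170,100,350,240))):
    d=bot.snapshot(n);x0,y0,x1,y1=r;cv2.imwrite(f'pics/z{n}.png',cv2.cvtColor(cv2.resize(d['img'][y0:y1,x0:x1],None,fx=4,fy=4,interpolation=cv2.INTER_CUBIC),cv2.COLOR_RGB2BGR))
E
```

```text
tool_pos: [0.5013, 0.1641, 0.2278]
tool_pos: [0.3851, 0.0752, 0.2263]
```

View pics/zside.png

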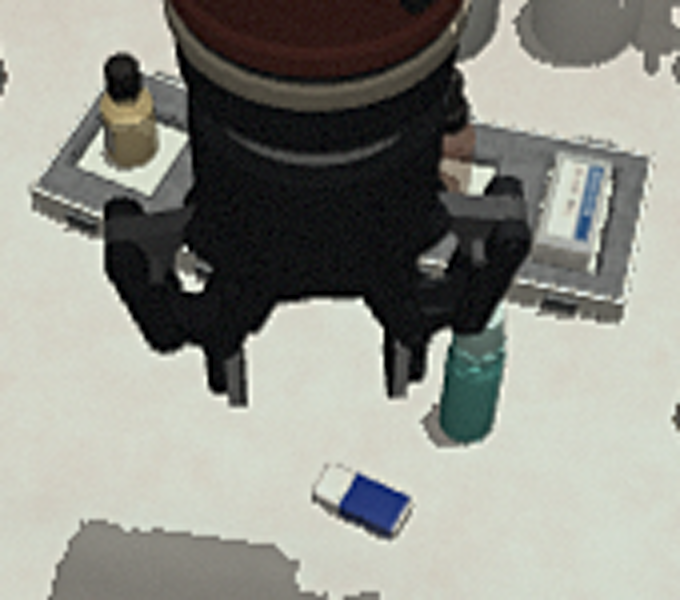

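View pics/ztop.png

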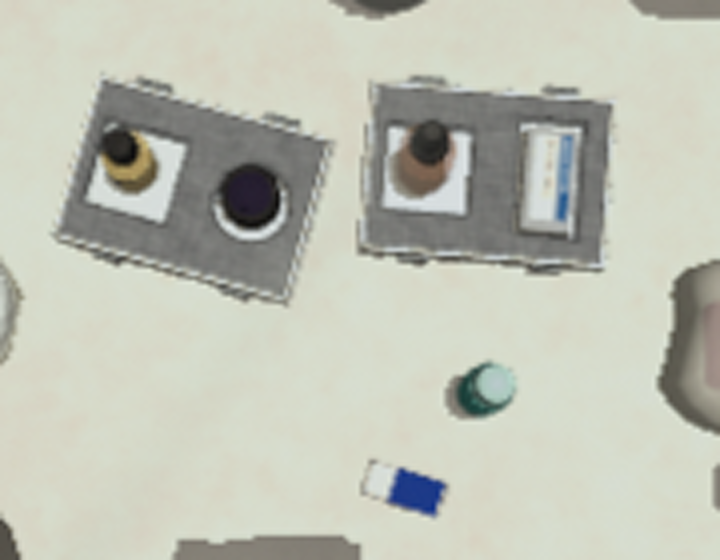

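The top view shows all four items in their places: oil (130,160), loupe (250,197), dropper (428,155) and box (552,180). The spray (487,388) and the eraser (405,488) haven't moved.

```bash
python3 -m handwheel '[[0,0,0,0,0,0,-0.2],[0,0,0,0,0,0,-0.2],[0,0,0,0,0,0,-0.2],[0,0,0,0,0,0,-0.2]]'| grep -E 'clock|force'
python3 -c "
from cell import bot
print(bot.job_done())"
```

```text
clock: 35.5
force: [0.3, 0.3, -0.1]
the job is handed in; nothing more can be done
None
```

Both kits are made up in the order asked, and the job was handed in at about 35.5 s of the 109 s allowed.

- **Cover glass box:** it was set into the oblong pocket and pressed down with shut fingers.
- **Dropper bottle:** it went upright into the square bay of the same case.
- **Loupe:** the black one was set into the round pocket and pressed down with shut fingers.
- **Oil bottle:** it went upright into the square bay of the round-pocket case.

**Last checks:** the final top picture shows all four items in place, and the spray bottle and eraser where they started. The final side picture was partly blocked by the arm. Only the oil bottle and the box were fully visible in it, though earlier side pictures showed the dropper and the loupe sitting down.

**Did not match what I expected:**
- **Press heights:** pressing met firm contact 5 mm lower on the box and 3 mm lower on the loupe than their stated total heights. Those contacts match fully seated items if their graspable sides, 18 and 24 mm, are what the fingers met. I took that as seated but could not confirm it another way.
- **Box insertion:** pushing the box down before release met about 25 N, which I put down to the fingertips resting on the foam.
- **Dropper release:** it was let go with no contact force felt, at its measured floor height to within about 0.5 mm. Unlike the oil bottle, it was not pushed until it met the floor.
- **Camera agreement:** the two cameras differed by about 2 mm throughout.

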